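# Load the mould dryer, whose catch may be on

### The arm

A 7-joint arm with a two-finger parallel gripper is mounted at the origin on the work surface. World frame = base frame: x ahead of the robot, y to its left, z up, the work surface at z = 0. Lengths are in m, angles in degrees, forces in N, time in s.
With the tool pointing down it reaches from about 0.425 to 0.975 m from the base axis. Payload 16.7 kg.
Tool frame: the origin (TCP) lies midway between the tips of the shut fingers; the grasp point (between the pads) lies 19 mm behind it; x points along the fingers, z is the direction in which the jaws open and shut, and the axes are right-handed (so a half turn about x gives the same grasp; the last joint's range is limited). The gripper opens to 85 mm and grips with 20 to 120 N. Pads are 22 mm wide; open, the fingers measure 114 mm over their backs; the gripper's body (76 mm by 85 mm) begins 54 mm behind the grasp point. The pads swing forward as they close: fully open they stand 13 mm farther back than shut.
Start: joints at [64.085, 24.414, 4.234, 92.017, -1.954, 63.644, -3.845], TCP at [0.201, -0.644, 0.231] pointing down, gripper open.
Joint ranges: [-163.25, 163.25], [-28.42, 122.38], [-70.27, 78.77], [12.13, 141.07], [-58.53, 238.53], [9.26, 117.41], [-156.51, 156.51]. Speed limits (degrees/s): [108.29, 108.29, 136.94, 136.94, 172.46, 172.46, 172.46].

### API

Orientations are given as [roll, pitch, yaw] about the fixed x, y, z axes, in that order (R = Rz(yaw) Ry(pitch) Rx(roll)).
In Python, from station import arm gives the robot as it stands.
- The arm moves only by the tool step_arm, never from a script. Its argument "targets" is a list of rows, each an object with "rot": the turn, a rotation vector about the tool's x, y, z in rad, a list of three; "linear": the shift along the tool's x, y, z in cm, a list of three; "fingers": the gripper command: -1 is fully open, 1 is shut, values between are in proportion. In form: [{"rot": [rx, ry, rz], "linear": [tx, ty, tz], "fingers": fingers}, ...]. A call has exactly 10 rows; each row shifts and turns the commanded pose from where the row before left it, along the tool's axes as they then stand; what a row does not reach is not made up. A row lasts 1/12 s, in which the tool goes at most 41.7 mm and 7.16 degrees, less where a joint would pass 70% of its speed; a pose out of reach is approached as far as the arm can. A call is refused whole if a number of a shift passes 4.17 or a number of a turn 0.125, either way. A call with a gripper value outside its range is refused whole. The fingers move at their own pace and stop on an object; "squeeze" is the grip in N (left out, the last holds). Time passes only in rows, so rows that do not move let the fingers close, or fill a call up. It gives the time, the measured TCP pose, the force and the opening at its end, in the units of the state.
- arm.observe(): the state, without advancing time (a new reading comes with each control period).
- arm.snapshot(name): name is "scene" or "top" or "wrist"; returns a dict with "color" (400x640x3 uint8, red, green, blue), "z_map" (400x640 float32, m along the optical axis (not along the pixel's ray), 0 where there is no reading), "K" (3x3 intrinsics, pixels), "R" (3x3) and "t" (3): a world point X has camera coordinates R X + t. Camera axes: x right, y down, z forward; pixel columns grow to the right and rows downward; lengths in m; the calibration is good to about 2 mm. A picture is of the moment at which its call begins.
- arm.close_job(): hands the job in, once; it reports no verdict.
The state is a dict: "time": time; "joint_positions": joint angles; "qd": joint speeds; "effort": joint torques, N m; "position": TCP position; "ee_rot": TCP orientation; "ft_force": force on the tool from outside, world axes, zero at the start; "moment": the same for the moment, N m; "opening": finger opening in m.
Only numpy, scipy, OpenCV 4.12 (cv2) and the standard library are available. Lean on these libraries where they do the work, as an engineer would, in place of code of your own. Each camera call takes 0.05 s, during which the arm holds its last target. There are 200 camera calls.

### The job

Put all the plaster mould halves that lie on the table into the dryer to dry: draw the dryer's carriage right out (if it will not budge its catch is on, and a quarter turn of the round knob frees it), then lift each half over the raised lip of one of the carriage's two tracks and lay it flat on both battens, hollow side up. Then push the carriage fully home with all of them lying so, and leave the mallet, the steel bars and the bucket alone.

Things in the scene. Friction and masses are not known exactly. Their poses are not given: they have to be found in the camera images.
- carriage (a joint): how far the dryer's carriage is drawn out, in m: 0 fully home under the clear cover, 0.26 fully out at its end stop. It slides level along +y of deck with about 2 N of friction and stays where it is left. With the catch on it gives only a few mm when pulled
- deck (a point): middle of the carriage, moving with it, at the height of the batten tops (40 mm above the table). z up, +y the way the carriage draws out (within 8 deg of world +y), x level across. The steel deck, 250 mm (x) by 265 mm (y from -125 to +140), has its top at z = -10 mm and carries four battens
- track_near (a point): on the carriage, x = -58, y = -20 mm of deck (same axes): middle, at batten-top height, of a track of two wooden battens, each 14 mm wide, 10 mm high, centre lines at x = -27 and +27 mm of this point. A lip 10 mm above the tops rings it: 68 mm wide (x) and 202 mm long (y) inside, 4 mm thick. It takes two moulds end to end, length along y, 5 to 20 mm apart
- track_far (a point): the same, middle of the other track, at x = +58, y = -20 mm of deck
- cover (a point): fixed: middle of the front edge, at the top (113 mm above the table), of the clear box-shaped cover, axes as deck. The cover is 280 mm wide (x), open at this +y end only, and reaches 210 mm back (-y) to a fan box 150 mm high. With the carriage home the edge stands over y = +70 mm of deck
- handle (a point): middle of the carriage's wooden handle bar, 82 mm above the table, at x = 0, y = +128 mm of deck and moving with it (same axes): a bar along x 102 mm long, 14 mm wide (y), 16 mm high, on two posts at x = -45 and +45 mm, clear between them; pinch it from above across its width
- catch_knob (a point): middle of the catch's round black knob (44 mm across, 36 to 60 mm above the table, on a 66 mm housing 28 mm high), fixed beside the carriage, vertical axis. Turns endlessly both ways, 0.06 N m, stays put, has no mark: only trying the carriage shows if it is on. Each quarter turn (+-0.2 rad), made with the carriage pushed home, switches it on or off
- mould0: a half of a plaster casting mould: off-white block 84 mm long (its x), 56 mm wide (its y), 36 mm high, about 0.19 kg, with a brown-floored hollow in its top. Origin: centre of the underside, z up. Starts hollow side up on the table, turned at random. 3 or 4 of the moulds are present; an absent one reads None
- mould1: a half of a plaster casting mould: off-white block 84 mm long (its x), 56 mm wide (its y), 36 mm high, about 0.19 kg, with a brown-floored hollow in its top. Origin: centre of the underside, z up. Starts hollow side up on the table, turned at random. 3 or 4 of the moulds are present; an absent one reads None
- mould2: a half of a plaster casting mould: off-white block 84 mm long (its x), 56 mm wide (its y), 36 mm high, about 0.19 kg, with a brown-floored hollow in its top. Origin: centre of the underside, z up. Starts hollow side up on the table, turned at random. 3 or 4 of the moulds are present; an absent one reads None
- mould3: a half of a plaster casting mould: off-white block 84 mm long (its x), 56 mm wide (its y), 36 mm high, about 0.19 kg, with a brown-floored hollow in its top. Origin: centre of the underside, z up. Starts hollow side up on the table, turned at random. 3 or 4 of the moulds are present; an absent one reads None
- mallet: bystander: black rubber mallet with a wooden handle, head 66 x 110 x 66 mm, origin under the head's centre
- bars: bystander: pile of three dark steel bars, about 100 x 62 x 48 mm
- bucket: bystander: open pink bucket, 140 mm across, 110 mm high
Not all that is in view belongs to the job. What is shaped like the mould3 but purple or red is not meant.

How it is judged (in metres and radians):
On the way, in this order (a step that is already met when the one before it is completed fails the run):
1. the carriage is drawn out (value of joint carriage above 0.235 m), for 0.2 s.
2. every mould half lies flat on the battens within the lips (z of mould0 in the frame of deck between -0.005 and 0.005 m and angle between each of mould0, mould1, mould2, mould3's own z axis and vertical below 0.07 rad and y of mould0 in the frame of deck between -0.13 and 0.09 m and x of mould0 in the frame of deck between -0.1 and 0.1 m and linear speed of each of mould0, mould1, mould2, mould3 below 0.03 m/s and z of mould1 in the frame of deck between -0.005 and 0.005 m and y of mould1 in the frame of deck between -0.13 and 0.09 m and x of mould1 in the frame of deck between -0.1 and 0.1 m and z of mould2 in the frame of deck between -0.005 and 0.005 m and y of mould2 in the frame of deck between -0.13 and 0.09 m and x of mould2 in the frame of deck between -0.1 and 0.1 m and z of mould3 in the frame of deck between -0.005 and 0.005 m and y of mould3 in the frame of deck between -0.13 and 0.09 m and x of mould3 in the frame of deck between -0.1 and 0.1 m), for 0.2 s.
At the end, for the whole second after the job is handed in: The carriage is home (within 8 mm) and at rest, and every mould half present lies still on it, hollow side up, level (within 4 deg), underside at the height of the batten tops (within 5 mm) (all of step 2 and value of joint carriage below 0.008 m and velocity of joint carriage below 0.01 m/s); the robot touches nothing.
It fails at once if the mallet is shifted more than 50 mm (distance of mallet from where it was at the start of the episode above 0.05 m).
It fails at once if the bars is shifted more than 50 mm (distance of bars from where it was at the start of the episode above 0.05 m).
It fails at once if the bucket is shifted more than 50 mm (distance of bucket from where it was at the start of the episode above 0.05 m).
Of mould0, mould1, mould2, mould3 only 3 to 4 are there at a start; the rules pass over those that are not, and their reading is None.
At some moment in a run one of mould0, mould1, mould2, mould3 may be knocked a few centimetres aside while the robot is not near it.
Once in a run the grip may slacken for a moment while it holds something.
It also fails if it takes over 210 s, if anything falls off the work surface, if the arm or the gripper's body presses on something with over 40 N, if the wrist force passes 120 N, or if a joint passes its speed limit or range.

## Working session

There is one attempt and no reset: what is moved stays moved. The work goes in short steps, Python scripts to look and compute and a tool call to move; the robot and the scene stay as the last step left them, time stands still between calls to the robot, and variables do not carry over. Pictures are saved under pics/ and viewed, about 12 in all and at most 16, crops included, and the job is handed in when it is done.

Besides the shell and the picture viewer there is one more tool, called after "Emit:" in YAML: its name, and indented under it one key for each argument. step_arm: Moves the arm, as the interface text tells. Its arguments: {"type":"object","properties":{"targets":{"type":"array"},"squeeze":{"type":"number"}},"required":["targets"]}

```bash
ls; mkdir -p pics; cat > h.py <<'E'
import numpy as np, cv2, pickle
from station import arm
from scipy.spatial.transform import Rotation as Ro
def snap(n,f):
    s=arm.snapshot(n); pickle.dump(s,open(f'pics/{f}.pkl','wb')); cv2.imwrite(f'pics/{f}.png',s['color'][:,:,::-1]); return s
def load(f): return pickle.load(open(f'pics/{f}.pkl','rb'))
def px(s,u,v,z=None):
    """world point of pixel: from the depth map, or on plane z"""
    d=np.linalg.inv(s['K'])@[u,v,1.]; R,t=np.array(s['R']),np.array(s['t'])
    if z is None:
        q=s['z_map'][int(v)-1:int(v)+2,int(u)-1:int(u)+2]; q=q[q>0]; return R.T@(d*np.median(q)-t)
    c=-R.T@t; w=R.T@d; return c+w*(z-c[2])/w[2]
E
python3 - <<'E'
from h import *
print(arm.observe())
for n in("scene","top"):
    s=snap(n,n+'0'); print(n,s['K'],-np.array(s['R']).T@s['t'],s['R'])
a=cv2.imread('pics/scene0.png');b=cv2.imread('pics/top0.png')
E
```

```text
pics
{'time': 0.0, 'joint_positions': array([64.08636463, 24.45084398,  4.23195838, 92.05405048, -1.95381486,
       63.64353436, -3.84527589]), 'qd': array([ 0.04185446, -0.05799743,  0.02552297,  0.0122482 , -0.00187691,
       -0.11117792,  0.0476096 ]), 'effort': array([-2.42922970e-04, -9.49837303e+01,  3.76100376e+00, -4.63528383e+01,
        1.94931496e-02,  1.00965350e-02,  7.56672591e-06]), 'position': array([ 0.20110354, -0.64389955,  0.2305831 ]), 'ee_rot': array([-175.51702869,   89.92375246,  111.82770364]), 'ft_force': array([0.58168631, 0.36769374, 0.71503495]), 'moment': array([-0.01086351,  0.01464716,  0.02251783]), 'opening': 0.0850839410996674}
scene [[403.6788198    0.         323.26544532]
 [  0.         403.6788198  197.38204245]
 [  0.           0.           1.        ]] [1.34439651 0.06536075 1.29063437] [[-1.32440377e-02  9.99912277e-01 -1.81611992e-04]
 [ 8.28300109e-01  1.08692561e-02 -5.60179247e-01]
 [-5.60128133e-01 -7.56946432e-03 -8.28371401e-01]]
top [[410.6929319    0.         322.1711481 ]
 [  0.         410.6929319  199.90216246]
 [  0.           0.           1.        ]] [0.38929362 0.04106526 1.54637209] [[-0.00359911 -0.99992242 -0.01192506]
 [-0.99388994  0.00489245 -0.11026714]
 [ 0.11031693  0.01145534 -0.99383044]]
```

View pics/top0.png

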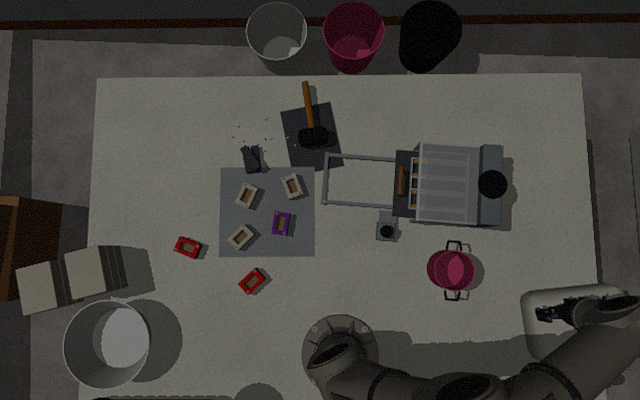

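View pics/scene0.png

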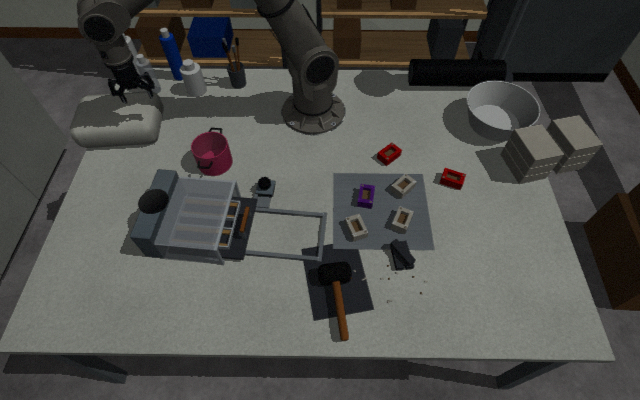

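The top view shows three white moulds at about (292,186), (247,196) and (241,237). The purple one at (282,223) and the reds at (188,247) and (253,281) are decoys. The handle is at (402,181) and the knob at (387,231). The scene view agrees.

```bash
python3 - <<'E'
from h import *
s=load('top0');c=load('scene0');np.set_printoptions(precision=4,suppress=True)
for n,u,v in [('mA',292,186),('mB',247,196),('mC',241,237),('purple',282,223),('handle',402,181),('h-top',403,168),('h-bot',400,194),('knob',387,231),('coverfl',418,143),('coverfr',412,219),('mallet',313,138),('bars',252,158),('bucket',450,270),('frame1',325,155),('frame2',325,205)]: print(n,px(s,u,v))
for n,u,v in [('mA',356,227),('mB',402,218),('mC',403,185),('handle',243,221),('knob',264,183)]: print('sc',n,px(c,u,v))
# mould rectangles by white colour + depth height
H,W=s['z_map'].shape
uu,vv=np.meshgrid(range(W),range(H)); K=s['K']
P=np.stack([(uu-K[0,2])/K[0,0],(vv-K[1,2])/K[1,1],np.ones((H,W))],-1)*s['z_map'][...,None]
X=(P-s['t'])@np.array(s['R'])
m=((X[...,2]>.022)&(X[...,2]<.05)&(uu>160)&(uu<310)&(vv>165)&(vv<300)).astype(np.uint8)
n,l,st,ce=cv2.connectedComponentsWithStats(m)
for i in range(1,n):
    if st[i,4]<60: continue
    q=X[l==i]; r=cv2.minAreaRect((q[:,:2]*1000).astype(np.float32)); print(st[i,4],ce[i],r,q[:,2].max(),s['color'][l==i].mean(0))
for f,b in(('top0',(370,120,520,300)),('scene0',(130,160,340,275))):
    a=cv2.imread(f'pics/{f}.png')[b[1]:b[3],b[0]:b[2]]; cv2.imwrite(f'pics/c_{f}.png',cv2.resize(a,None,fx=3.3,fy=3.3,interpolation=2))
E
```

```text
mA [0.6115 0.1716 0.0225]
mB [0.5749 0.3407 0.0196]
mC [0.4216 0.3597 0.0233]
purple [0.4731 0.2086 0.0183]
handle [ 0.6176 -0.2281  0.0899]
h-top [ 0.6759 -0.2438  0.0314]
h-bot [ 0.5729 -0.2228  0.0731]
knob [ 0.4403 -0.175   0.0606]
coverfl [ 0.7596 -0.2923  0.0761]
coverfr [ 0.4838 -0.268   0.0511]
mallet [0.7832 0.0911 0.0673]
bars [0.7133 0.3185 0.0501]
bucket [ 0.2976 -0.4126  0.0041]
frame1 [0.7317 0.0474 0.011 ]
frame2 [ 0.5415  0.0483 -0.0001]
sc mA [0.6137 0.1739 0.021 ]
sc mB [0.5707 0.3449 0.0165]
sc mC [0.423  0.3624 0.0198]
sc handle [ 0.6339 -0.2218  0.0887]
sc knob [ 0.4491 -0.1704  0.0591]
69 [252.4348 168.1739] ((677.5604858398438, 318.22406005859375), (62.95234298706055, 20.22951316833496), 88.0733642578125) 0.0499312833221076 [26.2464 27.2899 28.029 ]
299 [291.9632 185.398 ] ((612.2907104492188, 171.18389892578125), (84.73477935791016, 55.94419860839844), 20.49132537841797) 0.0471595504393273 [87.5819 82.3579 72.5485]
310 [246.3968 194.5323] ((578.3854370117188, 340.73089599609375), (58.53728485107422, 84.27867126464844), 65.59307098388672) 0.04648722936306946 [84.9194 79.6387 70.5258]
303 [280.4521 222.4026] ((474.4274597167969, 212.74887084960938), (57.08784484863281, 84.18712615966797), 81.04547119140625) 0.045664787809304004 [55.5776 28.7426 64.1551]
326 [240.3528 236.184 ] ((424.41748046875, 359.56787109375), (56.236915588378906, 84.48709869384766), 45.67497253417969) 0.045795801487631814 [86.9356 81.3006 71.6104]
324 [187.1543 246.7994] ((386.2933349609375, 555.9968872070312), (86.8874740600586, 56.135215759277344), 68.18046569824219) 0.04741526306379154 [84.7531 18.3673 14.321 ]
324 [251.4815 280.5556] ((263.3163757324219, 317.0745544433594), (56.30906677246094, 85.49615478515625), 41.903465270996094) 0.04788824947527618 [86.1543 20.3117 15.7346]
```

View pics/c_top0.png

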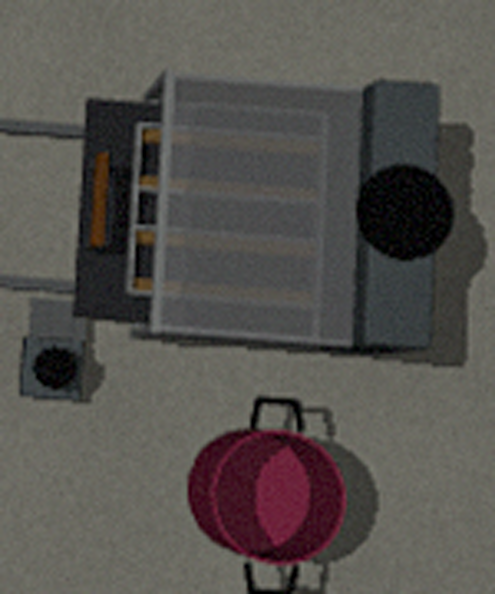

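The crop shows the handle ends at about (400.3,166.1) and (399.4,194.2) in full-picture pixels. The knob is at (387,231), and the cover's front edge runs (421,142) to (416,220).

```bash
cat >> h.py <<'E'
np.set_printoptions(precision=4,suppress=True)
def plan(p,jaw=None):
    """turn about tool x (rad) first, then linear (cm) in tool axes, to TCP p with jaw line at angle jaw (deg, mod 180, nearest)"""
    o=arm.observe(); R=Ro.from_euler('xyz',o['ee_rot'],degrees=True).as_matrix()
    j=np.degrees(np.arctan2(R[1,2],R[0,2])); a=0 if jaw is None else (jaw-j+90)%180-90
    ax=R[:,0]; R2=Ro.from_euler('z',a,degrees=True).as_matrix()@R
    print('t',round(o['time'],2),'pos',o['position'],'jaw',round(j,2),'q7',round(o['joint_positions'][6],1),'F',o['ft_force'],'open',round(o['opening'],4),'xaxis',ax)
    print('  turn x rad',round(-np.radians(a),3),'then linear cm',R2.T@(np.array(p)-o['position'])*100)
E
python3 - <<'E'
from h import *
s=load('top0');c=load('scene0')
a,b=px(s,400.3,166.1,.09),px(s,399.4,194.2,.09); print(a,b,(a+b)/2,np.degrees(np.arctan2(*(a-b)[1::-1])))
a,b=px(s,420.9,141.8,.113),px(s,416,220,.113); print(a,b,np.degrees(np.arctan2(*(a-b)[1::-1])),np.linalg.norm(a-b))
a,b=px(s,370+137/3.3,120+122/3.3,.05),px(s,370+128/3.3,120+293/3.3,.05); print('lip',a,b,np.degrees(np.arctan2(*(a-b)[1::-1])),np.linalg.norm(a-b))
K=px(s,387,231,.06);print('knob',K); print(px(c,264,183,.06))
print(px(s,492,184))
plan([.62,-.226,.35],90)
E
```

```text
[ 0.6718 -0.2233  0.09  ] [ 0.5701 -0.2176  0.09  ] [ 0.6209 -0.2205  0.09  ] -3.2063662775808446
[ 0.7546 -0.2944  0.113 ] [ 0.4764 -0.269   0.113 ] -5.211586223522003 0.2794299183336464
lip [ 0.7136 -0.2728  0.05  ] [ 0.5212 -0.2576  0.05  ] -4.524689052189376 0.19294291798724794
knob [ 0.4404 -0.1751  0.06  ]
[ 0.4497 -0.1702  0.06  ]
[ 0.5953 -0.5215  0.1554]
t 0.1 pos [ 0.2011 -0.6439  0.2307] jaw -72.66 q7 -3.8 F [ 0.0182  0.1843 -0.5651] open 0.0855 xaxis [-0.0005  0.0011 -1.    ]
  turn x rad 0.303 then linear cm [-11.887   41.8859 -41.8076]
```

Emit:
step_arm:
  targets:
    - {"rot": [0.0385, 0, 0], "linear": [-1.2, 0, 0], "fingers": -0.05}
    - {"rot": [0.0385, 0, 0], "linear": [-1.2, 0, 0], "fingers": -0.05}
    - {"rot": [0.0385, 0, 0], "linear": [-1.2, 0, 0], "fingers": -0.05}
    - {"rot": [0.0385, 0, 0], "linear": [-1.2, 0, 0], "fingers": -0.05}
    - {"rot": [0.0385, 0, 0], "linear": [-1.2, 0, 0], "fingers": -0.05}
    - {"rot": [0.0385, 0, 0], "linear": [-1.2, 0, 0], "fingers": -0.05}
    - {"rot": [0.0385, 0, 0], "linear": [-1.2, 0, 0], "fingers": -0.05}
    - {"rot": [0.0385, 0, 0], "linear": [-1.2, 0, 0], "fingers": -0.05}
    - {"rot": [0.0385, 0, 0], "linear": [-1.2, 0, 0], "fingers": -0.05}
    - {"rot": [0.0385, 0, 0], "linear": [-1.2, 0, 0], "fingers": -0.05}

```text
time: 0.93
position: [0.2012, -0.6441, 0.3515]
ee_rot: [-155.4, 90.0, 109.8]
ft_force: [0.7, -0.3, 1.7]
opening: 0.045
```

Emit:
step_arm:
  targets:
    - {"rot": [0, 0, 0], "linear": [0, 1.92, -2.28], "fingers": -0.05}
    - {"rot": [0, 0, 0], "linear": [0, 1.92, -2.28], "fingers": -0.05}
    - {"rot": [0, 0, 0], "linear": [0, 1.92, -2.28], "fingers": -0.05}
    - {"rot": [0, 0, 0], "linear": [0, 1.92, -2.28], "fingers": -0.05}
    - {"rot": [0, 0, 0], "linear": [0, 1.92, -2.28], "fingers": -0.05}
    - {"rot": [0, 0, 0], "linear": [0, 1.92, -2.28], "fingers": -0.05}
    - {"rot": [0, 0, 0], "linear": [0, 1.92, -2.28], "fingers": -0.05}
    - {"rot": [0, 0, 0], "linear": [0, 1.92, -2.28], "fingers": -0.05}
    - {"rot": [0, 0, 0], "linear": [0, 1.92, -2.28], "fingers": -0.05}
    - {"rot": [0, 0, 0], "linear": [0, 1.92, -2.28], "fingers": -0.05}

```text
time: 1.77
position: [0.4121, -0.4316, 0.3511]
ee_rot: [-130.7, 90.0, 134.6]
ft_force: [-0.2, -0.7, -0.0]
opening: 0.0449
```

Emit:
step_arm:
  targets:
    - {"rot": [0, 0, 0], "linear": [0, 1.92, -2.28], "fingers": -0.05}
    - {"rot": [0, 0, 0], "linear": [0, 1.92, -2.28], "fingers": -0.05}
    - {"rot": [0, 0, 0], "linear": [0, 1.92, -2.28], "fingers": -0.05}
    - {"rot": [0, 0, 0], "linear": [0, 1.92, -2.28], "fingers": -0.05}
    - {"rot": [0, 0, 0], "linear": [0, 1.92, -2.28], "fingers": -0.05}
    - {"rot": [0, 0, 0], "linear": [0, 1.92, -2.28], "fingers": -0.05}
    - {"rot": [0, 0, 0], "linear": [0, 1.92, -2.28], "fingers": -0.05}
    - {"rot": [0, 0, 0], "linear": [0, 1.92, -2.28], "fingers": -0.05}
    - {"rot": [0, 0, 0], "linear": [0, 1.92, -2.28], "fingers": -0.05}
    - {"rot": [0, 0, 0], "linear": [0, 1.92, -2.28], "fingers": -0.05}

```text
time: 2.6
position: [0.6221, -0.2202, 0.351]
ee_rot: [-106.0, 90.0, 159.3]
ft_force: [0.0, -0.3, 0.1]
opening: 0.0449
```

```bash
python3 - <<'E'
from h import *
plan([.62,-.222,.063],85.3)
s=snap('wrist','w1'); print(s['K'],-np.array(s['R']).T@s['t'])
E
```

```text
t 2.6 pos [ 0.6221 -0.2202  0.351 ] jaw -94.72 q7 -83.0 F [ 0.0228 -0.2755  0.0987] open 0.0449 xaxis [-0.0006  0.0002 -1.    ]
  turn x rad -0.0 then linear cm [28.7971 -0.1814  0.2012]
[[311.3006   0.     321.3769]
 [  0.     311.3006 204.0357]
 [  0.       0.       1.    ]] [ 0.7059 -0.2272  0.4937]
```

View pics/w1.png

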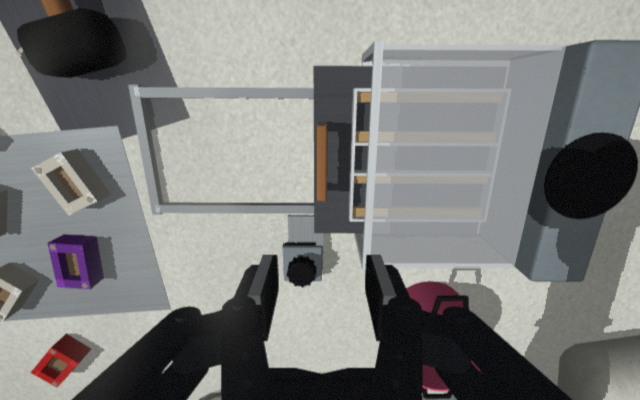

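The wrist view shows the bar from (321,124) to (321,202), the knob's top at (301,270) and the cover's front edge from (376,42) to (367,265).

```bash
python3 - <<'E'
from h import *
s=load('w1')
a,b=px(s,321,124,.09),px(s,321,202,.09); print(a,b,(a+b)/2,np.degrees(np.arctan2(*(a-b)[1::-1])))
for q in((321,140),(321,185),(301,270)): print(px(s,*q))
a,b=px(s,376,42,.113),px(s,367,265,.113); print(a,b,(a+b)/2,np.degrees(np.arctan2(*(a-b)[1::-1])))
a,b=px(s,354,90,.05),px(s,350,220,.05); print('lip',a,b,(a+b)/2,np.degrees(np.arctan2(*(a-b)[1::-1])))
m=(a+b)/2
E
```

```text
[ 0.6731 -0.2242  0.09  ] [ 0.5697 -0.2156  0.09  ] [ 0.6214 -0.2199  0.09  ] -4.7562466801837
[ 0.6534 -0.2225  0.0908]
[ 0.5939 -0.2176  0.0906]
[ 0.4486 -0.1735  0.0603]
[ 0.7571 -0.2917  0.113 ] [ 0.4802 -0.2722  0.113 ] [ 0.6186 -0.2819  0.113 ] -4.026248449194562
lip [ 0.7103 -0.2716  0.05  ] [ 0.5235 -0.2564  0.05  ] [ 0.6169 -0.264   0.05  ] -4.648179609350596
```

Emit:
step_arm:
  targets:
    - {"rot": [0, 0, 0], "linear": [3.2, 0, 0], "fingers": -0.05}
    - {"rot": [0, 0, 0], "linear": [3.2, 0, 0], "fingers": -0.05}
    - {"rot": [0, 0, 0], "linear": [3.2, 0, 0], "fingers": -0.05}
    - {"rot": [0, 0, 0], "linear": [3.2, 0, 0], "fingers": -0.05}
    - {"rot": [0, 0, 0], "linear": [3.2, 0, 0], "fingers": -0.05}
    - {"rot": [0, 0, 0], "linear": [3.2, 0, 0], "fingers": -0.05}
    - {"rot": [0, 0, 0], "linear": [3.2, 0, 0], "fingers": -0.05}
    - {"rot": [0, 0, 0], "linear": [3.2, 0, 0], "fingers": -0.05}
    - {"rot": [0, 0, 0], "linear": [2, 0, 0], "fingers": -0.05}
    - {"rot": [0, 0, 0], "linear": [1.2, 0, 0], "fingers": -0.05}

```text
time: 3.48
position: [0.6197, -0.221, 0.0601]
ee_rot: [-102.3, 89.8, 163.0]
ft_force: [-0.2, -0.0, 0.3]
opening: 0.0447
```

Emit:
step_arm:
  targets:
    - {"rot": [0, 0, 0], "linear": [0, 0, 0], "fingers": 1}
    - {"rot": [0, 0, 0], "linear": [0, 0, 0], "fingers": 1}
    - {"rot": [0, 0, 0], "linear": [0, 0, 0], "fingers": 1}
    - {"rot": [0, 0, 0], "linear": [0, 0, 0], "fingers": 1}
    - {"rot": [0, 0, 0], "linear": [0, 0, 0], "fingers": 1}
    - {"rot": [0, 0, 0], "linear": [0, 0, 0], "fingers": 1}
    - {"rot": [0, 0, 0], "linear": [0, 0, -0.3], "fingers": 1}
    - {"rot": [0, 0, 0], "linear": [0, 0, -0.3], "fingers": 1}
    - {"rot": [0, 0, 0], "linear": [0, 0, -0.3], "fingers": 1}
    - {"rot": [0, 0, 0], "linear": [0, 0, -0.3], "fingers": 1}
  squeeze: 40

```text
time: 4.32
position: [0.623, -0.2097, 0.0644]
ee_rot: [66.1, 89.9, -28.7]
ft_force: [-0.4, -2.5, 3.7]
opening: 0.0133
```

The force is only about 2.5 N and it moved 11 mm, so the catch seems off. I'll keep drawing it out.

Emit:
step_arm:
  targets:
    - {"rot": [0, 0, 0], "linear": [0, 0, -1.2], "fingers": 1}
    - {"rot": [0, 0, 0], "linear": [0, 0, -1.2], "fingers": 1}
    - {"rot": [0, 0, 0], "linear": [0, 0, -1.2], "fingers": 1}
    - {"rot": [0, 0, 0], "linear": [0, 0, -1.2], "fingers": 1}
    - {"rot": [0, 0, 0], "linear": [0, 0, -1.2], "fingers": 1}
    - {"rot": [0, 0, 0], "linear": [0, 0, -1.2], "fingers": 1}
    - {"rot": [0, 0, 0], "linear": [0, 0, -1.2], "fingers": 1}
    - {"rot": [0, 0, 0], "linear": [0, 0, -1.2], "fingers": 1}
    - {"rot": [0, 0, 0], "linear": [0, 0, -1.2], "fingers": 1}
    - {"rot": [0, 0, 0], "linear": [0, 0, -1.2], "fingers": 1}

```text
time: 5.15
position: [0.6334, -0.0888, 0.0644]
ee_rot: [89.1, 89.9, -5.6]
ft_force: [4.1, -2.6, 4.8]
opening: 0.0136
```

Emit:
step_arm:
  targets:
    - {"rot": [0, 0, 0], "linear": [0, 0, -1.25], "fingers": 1}
    - {"rot": [0, 0, 0], "linear": [0, 0, -1.25], "fingers": 1}
    - {"rot": [0, 0, 0], "linear": [0, 0, -1.25], "fingers": 1}
    - {"rot": [0, 0, 0], "linear": [0, 0, -1.25], "fingers": 1}
    - {"rot": [0, 0, 0], "linear": [0, 0, -1.25], "fingers": 1}
    - {"rot": [0, 0, 0], "linear": [0, 0, -1.25], "fingers": 1}
    - {"rot": [0, 0, 0], "linear": [0, 0, -1.25], "fingers": 1}
    - {"rot": [0, 0, 0], "linear": [0, 0, -1.25], "fingers": 1}
    - {"rot": [0, 0, 0], "linear": [0, 0, -1.25], "fingers": 1}
    - {"rot": [0, 0, 0], "linear": [0, 0, -1.25], "fingers": 1}

```text
time: 5.98
position: [0.6443, 0.0358, 0.0645]
ee_rot: [97.6, 89.8, 2.9]
ft_force: [9.8, -4.1, 1.9]
opening: 0.013
```

Emit:
step_arm:
  targets:
    - {"rot": [0, 0, 0], "linear": [0, 0, 0], "fingers": 1}
    - {"rot": [0, 0, 0], "linear": [0, 0, 0], "fingers": 1}
    - {"rot": [0, 0, 0], "linear": [0, 0, 0], "fingers": 1}
    - {"rot": [0, 0, 0], "linear": [0, 0, 0], "fingers": -0.05}
    - {"rot": [0, 0, 0], "linear": [0, 0, 0], "fingers": -0.05}
    - {"rot": [0, 0, 0], "linear": [0, 0, 0], "fingers": -0.05}
    - {"rot": [0, 0, 0], "linear": [-3, 0, 0], "fingers": -0.05}
    - {"rot": [0, 0, 0], "linear": [-3, 0, 0], "fingers": -0.05}
    - {"rot": [0, 0, 0], "linear": [-3, 0, 0], "fingers": -0.05}
    - {"rot": [0, 0, 0], "linear": [-3, 0, 0], "fingers": -0.05}

```text
time: 6.82
position: [0.6419, 0.035, 0.1845]
ee_rot: [-93.0, 89.9, 172.3]
ft_force: [0.1, 0.4, 0.1]
opening: 0.0452
```

Emit:
step_arm:
  targets:
    - {"rot": [0, 0, 0], "linear": [-1.5, 0, -1], "fingers": -1}
    - {"rot": [0, 0, 0], "linear": [-1.5, 0, -1], "fingers": -1}
    - {"rot": [0, 0, 0], "linear": [-1.5, 0, -1], "fingers": -1}
    - {"rot": [0, 0, 0], "linear": [-1.5, 0, -1], "fingers": -1}
    - {"rot": [0, 0, 0], "linear": [-1.5, 0, -1], "fingers": -1}
    - {"rot": [0, 0, 0], "linear": [-1.5, 0, -1], "fingers": -1}
    - {"rot": [0, 0, 0], "linear": [-1.5, 0, -1], "fingers": -1}
    - {"rot": [0, 0, 0], "linear": [-1.5, 0, -1], "fingers": -1}
    - {"rot": [0, 0, 0], "linear": [-1.5, 0, -1], "fingers": -1}
    - {"rot": [0, 0, 0], "linear": [-1.5, 0, -1], "fingers": -1}

```text
time: 7.65
position: [0.6503, 0.1351, 0.3339]
ee_rot: [-82.2, 90.0, -176.9]
ft_force: [0.9, -0.7, 1.3]
opening: 0.0847
```

```bash
python3 - <<'E'
from h import *
plan([.612,.171,.30],None)
s=snap('wrist','w2'); t=snap('top','top1')
E
```

```text
t 7.65 pos [0.6503 0.1351 0.3339] jaw -94.7 q7 -115.2 F [ 0.8535 -0.707   1.2516] open 0.0847 xaxis [-0.0007 -0.     -1.    ]
  turn x rad -0.0 then linear cm [ 3.3932 -4.107  -3.2691]
```

View pics/w2.png

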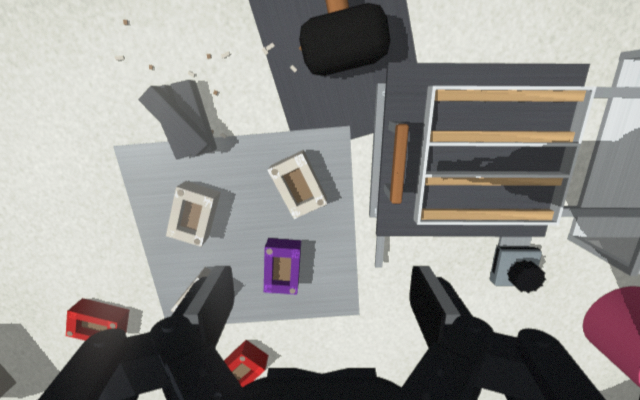

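The carriage is out. The lip outline corners are at about (430,87), (592,91), (556,224) and (417,224), with the handle from (402,125) to (396,203).

```bash
python3 - <<'E'
from h import *
s=load('w2')
for u,v in((430,87),(592,91),(556,224),(417,224)): print(px(s,u,v,.05))
a,b=px(s,402,125,.09),px(s,396,203,.09); print('handle',a,b,(a+b)/2,np.degrees(np.arctan2(*(a-b)[1::-1])),px(s,400,140),px(s,398,185))
for q in((455,97),(540,98),(455,136),(455,182),(455,214),(530,215)):print('batten',px(s,*q))
H,W=s['z_map'].shape
def rects(s,box):
    uu,vv=np.meshgrid(range(W),range(H)); K=s['K']
    P=np.stack([(uu-K[0,2])/K[0,0],(vv-K[1,2])/K[1,1],np.ones((H,W))],-1)*s['z_map'][...,None]
    X=(P-s['t'])@np.array(s['R'])
    m=((X[...,2]>.028)&(X[...,2]<.042)&(uu>box[0])&(uu<box[2])&(vv>box[1])&(vv<box[3])).astype(np.uint8)
    n,l,st,ce=cv2.connectedComponentsWithStats(m)
    for i in range(1,n):
        if st[i,4]<60: continue
        q=X[l==i]; r=cv2.minAreaRect((q[:,:2]*1000).astype(np.float32)); print(st[i,4],ce[i].round(),np.round(r[0]),np.round(r[1]),round(r[2],1),np.median(q[:,2]))
rects(s,(150,140,340,300)); print('top')
rects(load('top1'),(160,165,310,300))
cv2.imwrite('pics/c2.png',cv2.resize(cv2.imread('pics/w2.png')[70:240,370:640],None,fx=2.9,fy=2.9,interpolation=2))
E
```

```text
[ 0.7338 -0.0121  0.05  ]
[ 0.7118 -0.2204  0.05  ]
[ 0.5269 -0.2044  0.05  ]
[0.544  0.0012 0.05  ]
handle [0.6934 0.0335 0.09  ] [0.5941 0.0411 0.09  ] [0.6437 0.0373 0.09  ] -4.399555268657082 [0.6757 0.0359 0.0903] [0.6188 0.0387 0.0912]
batten [ 0.7186 -0.0488  0.04  ]
batten [ 0.7081 -0.161   0.0407]
batten [ 0.6675 -0.0512  0.0413]
batten [ 0.6014 -0.0552  0.0406]
batten [ 0.5513 -0.0582  0.0403]
batten [ 0.5406 -0.1702  0.0409]
1547 [297. 186.] [611. 173.] [85. 56.] 20.6 0.036273508420442226
1518 [190. 216.] [577. 343.] [57. 86.] 66.0 0.03616780137824231
1213 [281. 269.] [473. 215.] [56. 86.] 81.2 0.036273785460596224
top
233 [246. 195.] [578. 341.] [58. 85.] 64.3 0.036671247143873924
225 [280. 223.] [474. 213.] [56. 84.] 80.9 0.037195136820533416
237 [240. 236.] [424. 360.] [57. 83.] 45.4 0.036469272063472155
241 [187. 247.] [386. 557.] [87. 58.] 69.2 0.03622048372227531
241 [251. 281.] [263. 317.] [56. 84.] 41.5 0.03735717979452211
```

View pics/c2.png

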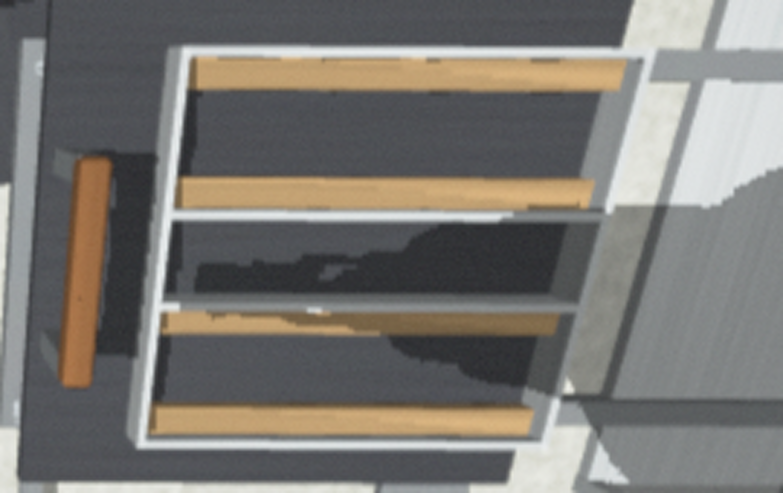

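The deck centre comes out at about (0.632,-0.090) with yaw -4.8°, and the batten tops at z≈0.0405. Mould A is at (0.6115,0.172), long axis 20.6°, top at 0.036.

Emit:
step_arm:
  targets:
    - {"rot": [-0.044, 0, 0], "linear": [1.3, 0, 0], "fingers": -1}
    - {"rot": [-0.044, 0, 0], "linear": [1.3, 0, 0], "fingers": -1}
    - {"rot": [-0.044, 0, 0], "linear": [1.3, 0, 0], "fingers": -1}
    - {"rot": [-0.044, 0, 0], "linear": [1.3, 0, 0], "fingers": -1}
    - {"rot": [-0.044, 0, 0], "linear": [1.3, 0, 0], "fingers": -1}
    - {"rot": [-0.044, 0, 0], "linear": [1.3, 0, 0], "fingers": -1}
    - {"rot": [-0.044, 0, 0], "linear": [1.3, 0, 0], "fingers": -1}
    - {"rot": [-0.044, 0, 0], "linear": [1.3, 0, 0], "fingers": -1}
    - {"rot": [-0.044, 0, 0], "linear": [1.3, 0, 0], "fingers": -1}
    - {"rot": [-0.044, 0, 0], "linear": [1.3, 0, 0], "fingers": -1}

```text
time: 8.58
position: [0.6501, 0.1339, 0.2019]
ee_rot: [-94.3, 89.9, -163.7]
ft_force: [-0.6, -1.1, -0.4]
opening: 0.0853
```

```bash
cat >> h.py <<'E'
def moulds(s):
    H,W=s['z_map'].shape; uu,vv=np.meshgrid(range(W),range(H)); K=s['K']
    X=(np.stack([(uu-K[0,2])/K[0,0],(vv-K[1,2])/K[1,1],np.ones((H,W))],-1)*s['z_map'][...,None]-s['t'])@np.array(s['R'])
    m=((X[...,2]>.028)&(X[...,2]<.042)&(X[...,1]>.08)&(X[...,0]>.3)&(X[...,0]<.75)).astype(np.uint8)
    n,l,st,ce=cv2.connectedComponentsWithStats(m)
    for i in range(1,n):
        if st[i,4]<150: continue
        q=X[l==i]; (c,wh,a)=cv2.minAreaRect((q[:,:2]*1000).astype(np.float32)); a=a if wh[0]>wh[1] else a+90
        print('mould',ce[i].round(),np.round(c),np.round(wh),'long',round((a+90)%180-90,1),'z',round(np.median(q[:,2]),4),'rgb',s['color'][l==i].mean(0).round())
E
python3 - <<'E'
from h import *
plan([.6115,.172,.008],-69.4); moulds(snap('wrist','w3'))
E
```

```text
t 8.58 pos [0.6501 0.1339 0.2019] jaw -69.39 q7 -92.8 F [-0.644  -1.0502 -0.3827] open 0.0853 xaxis [-0.0013 -0.0004 -1.    ]
  turn x rad 0.0 then linear cm [19.3894 -2.2437 -4.9226]
mould [163.  50.] [714. 310.] [83. 23.] long 18.9 z 0.035 rgb [63. 64. 64.]
mould [106. 175.] [577. 343.] [57. 87.] long -24.2 z 0.0361 rgb [200. 197. 187.]
mould [273. 201.] [611. 173.] [85. 56.] long 20.5 z 0.0363 rgb [216. 213. 202.]
mould [192. 279.] [479. 239.] [25. 88.] long -23.7 z 0.0363 rgb [121.  79. 150.]
mould [ 71. 290.] [423. 362.] [56. 88.] long -45.0 z 0.0361 rgb [195. 192. 181.]
```

Emit:
step_arm:
  targets:
    - {"rot": [0, 0, 0], "linear": [0, -0.45, -1.0], "fingers": -1}
    - {"rot": [0, 0, 0], "linear": [0, -0.45, -1.0], "fingers": -1}
    - {"rot": [0, 0, 0], "linear": [0, -0.45, -1.0], "fingers": -1}
    - {"rot": [0, 0, 0], "linear": [0, -0.45, -1.0], "fingers": -1}
    - {"rot": [0, 0, 0], "linear": [0, -0.45, -1.0], "fingers": -1}
    - {"rot": [0, 0, 0], "linear": [2.6, 0, 0], "fingers": -1}
    - {"rot": [0, 0, 0], "linear": [2.6, 0, 0], "fingers": -1}
    - {"rot": [0, 0, 0], "linear": [2.6, 0, 0], "fingers": -1}
    - {"rot": [0, 0, 0], "linear": [2.6, 0, 0], "fingers": -1}
    - {"rot": [0, 0, 0], "linear": [2.6, 0, 0], "fingers": -1}

```text
time: 9.47
position: [0.6117, 0.1743, 0.0729]
ee_rot: [93.9, 89.9, 24.4]
ft_force: [1.2, 0.1, -0.6]
opening: 0.0854
```

Emit:
step_arm:
  targets:
    - {"rot": [0, 0, 0], "linear": [1.6, 0, 0], "fingers": -1}
    - {"rot": [0, 0, 0], "linear": [1.6, 0, 0], "fingers": -1}
    - {"rot": [0, 0, 0], "linear": [1.6, 0, 0], "fingers": -1}
    - {"rot": [0, 0, 0], "linear": [1.0, 0, 0], "fingers": -1}
    - {"rot": [0, 0, 0], "linear": [0.6, 0, 0], "fingers": -1}
    - {"rot": [0, 0, 0], "linear": [0, 0, 0], "fingers": -1}
    - {"rot": [0, 0, 0], "linear": [0, 0, 0], "fingers": 1}
    - {"rot": [0, 0, 0], "linear": [0, 0, 0], "fingers": 1}
    - {"rot": [0, 0, 0], "linear": [0, 0, 0], "fingers": 1}
    - {"rot": [0, 0, 0], "linear": [0, 0, 0], "fingers": 1}
  squeeze: 50

```text
time: 10.3
position: [0.6128, 0.1737, 0.0106]
ee_rot: [90.6, 89.9, 21.1]
ft_force: [-2.1, -0.4, 6.7]
opening: 0.0553
```

```bash
python3 - <<'E'
from h import *
plan([.6922,-.066,.15],-4.8)
E
```

```text
t 10.3 pos [0.6128 0.1737 0.0106] jaw -69.51 q7 -101.8 F [-2.0867 -0.4182  6.7287] open 0.0553 xaxis [ 0.0016  0.0006 -1.    ]
  turn x rad -1.129 then linear cm [-13.9742 -23.1963   9.9211]
```

Emit:
step_arm:
  targets:
    - {"rot": [0, 0, 0], "linear": [-1.4, 0, 0], "fingers": 1}
    - {"rot": [-0.113, 0, 0], "linear": [-1.4, 0, 0], "fingers": 1}
    - {"rot": [-0.113, 0, 0], "linear": [-1.4, 0, 0], "fingers": 1}
    - {"rot": [-0.113, 0, 0], "linear": [-1.4, 0, 0], "fingers": 1}
    - {"rot": [-0.113, 0, 0], "linear": [-1.4, 0, 0], "fingers": 1}
    - {"rot": [-0.113, 0, 0], "linear": [-1.4, 0, 0], "fingers": 1}
    - {"rot": [-0.113, 0, 0], "linear": [-1.4, 0, 0], "fingers": 1}
    - {"rot": [-0.113, 0, 0], "linear": [-1.4, 0, 0], "fingers": 1}
    - {"rot": [-0.113, 0, 0], "linear": [-1.4, 0, 0], "fingers": 1}
    - {"rot": [-0.113, 0, 0], "linear": [-1.4, 0, 0], "fingers": 1}

```text
time: 11.13
position: [0.6122, 0.1731, 0.1515]
ee_rot: [-8.0, 89.9, -18.9]
ft_force: [0.4, -0.7, -1.8]
opening: 0.0548
```

Emit:
step_arm:
  targets:
    - {"rot": [-0.112, 0, 0], "linear": [0, 0, 0], "fingers": 1}
    - {"rot": [0, 0, 0], "linear": [0, -2.58, 1.1], "fingers": 1}
    - {"rot": [0, 0, 0], "linear": [0, -2.58, 1.1], "fingers": 1}
    - {"rot": [0, 0, 0], "linear": [0, -2.58, 1.1], "fingers": 1}
    - {"rot": [0, 0, 0], "linear": [0, -2.58, 1.1], "fingers": 1}
    - {"rot": [0, 0, 0], "linear": [0, -2.58, 1.1], "fingers": 1}
    - {"rot": [0, 0, 0], "linear": [0, -2.58, 1.1], "fingers": 1}
    - {"rot": [0, 0, 0], "linear": [0, -2.58, 1.1], "fingers": 1}
    - {"rot": [0, 0, 0], "linear": [0, -2.58, 1.1], "fingers": 1}
    - {"rot": [0, 0, 0], "linear": [0, -2.58, 1.1], "fingers": 1}

```text
time: 11.97
position: [0.6915, -0.068, 0.1509]
ee_rot: [-30.0, 89.9, -34.8]
ft_force: [1.0, 0.3, -2.0]
opening: 0.0547
```

```bash
python3 - <<'E'
from h import *
plan([.6922,-.066,.05],-4.8); s=snap('wrist','w4')
E
```

```text
t 11.97 pos [ 0.6915 -0.068   0.1509] jaw -4.83 q7 -18.4 F [ 0.9696  0.3335 -2.0106] open 0.0547 xaxis [ 0.0008 -0.0006 -1.    ]
  turn x rad -0.001 then linear cm [10.0862  0.207   0.042 ]
```

View pics/w4.png

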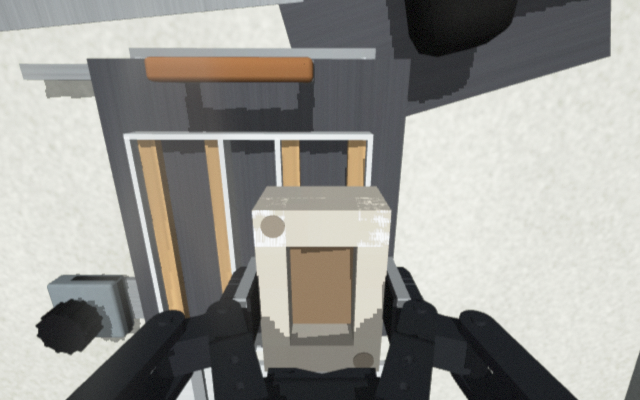

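The mould is held square. The lip front corners are at (128,134) and (373,133), the track-far inner lip at (278,134), the mould's front top edge at (256,210)–(391,212).

```bash
python3 - <<'E'
from h import *
s=load('w4')
y=np.radians(-4.8);ex=np.array([np.cos(y),np.sin(y)]);ey=np.array([-np.sin(y),np.cos(y)]);D=np.array([.632,-.090])
for u,v,z in((128,134,.05),(373,133,.05),(278,134,.05),(222,134,.05),(147,70,.09),(312,70,.09)):
    p=px(s,u,v,z); print(p,(p[:2]-D)@ex,(p[:2]-D)@ey)
for u,v in((258,200),(270,212),(380,212),(385,200)):
    p=px(s,u,v); print('m',p,(p[:2]-D)@ex,(p[:2]-D)@ey)
E
```

```text
[0.5482 0.0012 0.05  ] -0.09113372593882225 0.08383401089064205
[ 0.7357 -0.014   0.05  ] 0.09699068065983016 0.08441251254286047
[ 0.663  -0.0086  0.05  ] 0.024041110180245674 0.08372679623854892
[ 0.6201 -0.0049  0.05  ] -0.018967846300581508 0.0837668326775955
[0.5951 0.0397 0.09  ] -0.0476253166704653 0.12613112303155666
[0.6941 0.0313 0.09  ] 0.05171879630012004 0.12605364406247033
m [ 0.6352 -0.0658  0.0319] 0.0012132813962026556 0.02434107452203341
m [ 0.6741 -0.0261  0.1764] 0.03659570038212128 0.06716999350590998
m [ 0.7182 -0.0301  0.1759] 0.08092628322887259 0.06691899887622221
m [ 0.7474 -0.0755  0.0317] 0.11374177011593097 0.0241236725889386
```

Emit:
step_arm:
  targets:
    - {"rot": [0, 0, 0], "linear": [0, 0.25, 0.2], "fingers": 1}
    - {"rot": [0, 0, 0], "linear": [1.5, 0, 0], "fingers": 1}
    - {"rot": [0, 0, 0], "linear": [1.5, 0, 0], "fingers": 1}
    - {"rot": [0, 0, 0], "linear": [1.5, 0, 0], "fingers": 1}
    - {"rot": [0, 0, 0], "linear": [1.5, 0, 0], "fingers": 1}
    - {"rot": [0, 0, 0], "linear": [1.5, 0, 0], "fingers": 1}
    - {"rot": [0, 0, 0], "linear": [1.2, 0, 0], "fingers": 1}
    - {"rot": [0, 0, 0], "linear": [0.7, 0, 0], "fingers": 1}
    - {"rot": [0, 0, 0], "linear": [0.4, 0, 0], "fingers": 1}
    - {"rot": [0, 0, 0], "linear": [0, 0, 0], "fingers": 1}

```text
time: 12.85
position: [0.6934, -0.0637, 0.0513]
ee_rot: [-178.2, 90.0, 177.0]
ft_force: [0.3, -0.1, -1.5]
opening: 0.0549
```

Emit:
step_arm:
  targets:
    - {"rot": [0, 0, 0], "linear": [0.05, 0, 0], "fingers": 1}
    - {"rot": [0, 0, 0], "linear": [0, 0, 0], "fingers": -1}
    - {"rot": [0, 0, 0], "linear": [0, 0, 0], "fingers": -1}
    - {"rot": [0, 0, 0], "linear": [0, 0, 0], "fingers": -1}
    - {"rot": [0, 0, 0], "linear": [0, 0, 0], "fingers": -1}
    - {"rot": [0, 0, 0], "linear": [-1.5, 0, 0], "fingers": -1}
    - {"rot": [0, 0, 0], "linear": [-3, 0, 0], "fingers": -1}
    - {"rot": [0, 0, 0], "linear": [-3.5, 0, 0], "fingers": -1}
    - {"rot": [0, 0, 0], "linear": [-3.5, 0, 0], "fingers": -1}
    - {"rot": [0, 0, 0], "linear": [-3.5, 0, 0], "fingers": -1}

```text
time: 13.68
position: [0.6933, -0.0638, 0.2038]
ee_rot: [24.9, 90.0, 20.1]
ft_force: [0.6, 0.2, 0.0]
opening: 0.0856
```

```bash
python3 - <<'E'
from h import *
plan([.577,.342,.2],65.7); s=snap('wrist','w5')
moulds(snap('top','top2'))
E
```

```text
t 13.68 pos [ 0.6933 -0.0638  0.2038] jaw -4.8 q7 -17.4 F [0.5634 0.1503 0.0127] open 0.0856 xaxis [ 0.0006  0.0002 -1.    ]
  turn x rad -1.23 then linear cm [ 0.4104 27.302  32.1978]
mould [246. 195.] [578. 341.] [58. 84.] long -24.5 z 0.0374 rgb [102.  98.  89.]
mould [280. 223.] [474. 213.] [57. 83.] long -8.9 z 0.0364 rgb [62. 28. 79.]
mould [241. 236.] [424. 360.] [57. 84.] long -44.6 z 0.0366 rgb [104.  99.  90.]
mould [187. 247.] [386. 557.] [89. 56.] long 68.0 z 0.0364 rgb [102.  16.  13.]
```

View pics/w5.png

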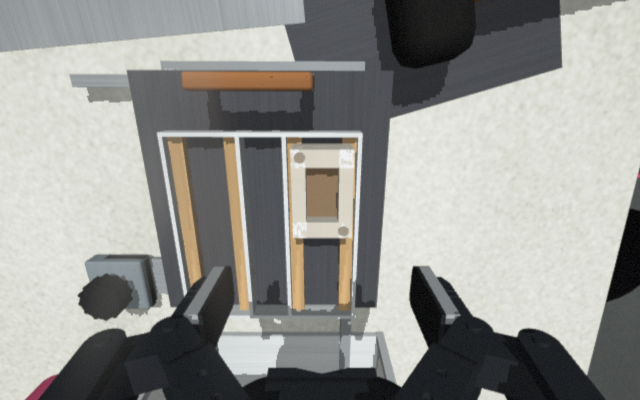

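Mould A sits in the front half of the far track, top corners (293,147)–(355,238), inside the lips. Next is mould B.

Emit:
step_arm:
  targets:
    - {"rot": [-0.123, 0, 0], "linear": [0, 0, 0], "fingers": -1}
    - {"rot": [-0.123, 0, 0], "linear": [0, 0, 0], "fingers": -1}
    - {"rot": [-0.123, 0, 0], "linear": [0, 0, 0], "fingers": -1}
    - {"rot": [-0.123, 0, 0], "linear": [0, 0, 0], "fingers": -1}
    - {"rot": [-0.123, 0, 0], "linear": [0, 0, 0], "fingers": -1}
    - {"rot": [-0.123, 0, 0], "linear": [0, 0, 0], "fingers": -1}
    - {"rot": [-0.123, 0, 0], "linear": [0, 0, 0], "fingers": -1}
    - {"rot": [-0.123, 0, 0], "linear": [0, 0, 0], "fingers": -1}
    - {"rot": [-0.123, 0, 0], "linear": [0, 0, 0], "fingers": -1}
    - {"rot": [-0.123, 0, 0], "linear": [0, 0, 0], "fingers": -1}

```text
time: 14.62
position: [0.6936, -0.0641, 0.2019]
ee_rot: [-86.0, 90.0, -19.9]
ft_force: [-1.1, -0.3, 0.5]
opening: 0.0852
```

Emit:
step_arm:
  targets:
    - {"rot": [0, 0, 0], "linear": [0, 2.5, 2.95], "fingers": -1}
    - {"rot": [0, 0, 0], "linear": [0, 2.5, 2.95], "fingers": -1}
    - {"rot": [0, 0, 0], "linear": [0, 2.5, 2.95], "fingers": -1}
    - {"rot": [0, 0, 0], "linear": [0, 2.5, 2.95], "fingers": -1}
    - {"rot": [0, 0, 0], "linear": [0, 2.5, 2.95], "fingers": -1}
    - {"rot": [0, 0, 0], "linear": [0, 2.5, 2.95], "fingers": -1}
    - {"rot": [0, 0, 0], "linear": [0, 2.5, 2.95], "fingers": -1}
    - {"rot": [0, 0, 0], "linear": [0, 2.5, 2.95], "fingers": -1}
    - {"rot": [0, 0, 0], "linear": [0, 2.5, 2.95], "fingers": -1}
    - {"rot": [0, 0, 0], "linear": [0, 2.5, 2.95], "fingers": -1}

```text
time: 15.45
position: [0.5867, 0.3095, 0.202]
ee_rot: [-63.8, 89.9, 1.8]
ft_force: [-0.0, -0.7, 0.2]
opening: 0.0855
```

```bash
python3 - <<'E'
from h import *
plan([.577,.342,.008],65.7); moulds(snap('wrist','w6')); moulds(snap('top','top3'))
E
```

```text
t 15.45 pos [0.5867 0.3095 0.202 ] jaw 65.65 q7 11.9 F [-0.0141 -0.6885  0.1908] open 0.0855 xaxis [ 0.0012  0.     -1.    ]
  turn x rad -0.001 then linear cm [19.4028  2.2456  2.5537]
mould [293.  25.] [438. 348.] [56. 45.] long 45.2 z 0.0363 rgb [185. 182. 172.]
mould [183. 115.] [473. 215.] [57. 84.] long -9.4 z 0.0363 rgb [107.  72. 133.]
mould [349. 160.] [578. 343.] [56. 84.] long -24.4 z 0.0363 rgb [192. 188. 177.]
mould [373. 262.] [699. 330.] [82. 26.] long 55.1 z 0.0349 rgb [41. 42. 44.]
mould [240. 236.] [424. 360.] [56. 82.] long -44.8 z 0.037 rgb [104. 100.  90.]
mould [187. 247.] [386. 557.] [86. 57.] long 67.7 z 0.0365 rgb [103.  17.  14.]
```

Emit:
step_arm:
  targets:
    - {"rot": [0, 0, 0], "linear": [0, 0.73, 0.89], "fingers": -1}
    - {"rot": [0, 0, 0], "linear": [0, 0.73, 0.89], "fingers": -1}
    - {"rot": [0, 0, 0], "linear": [0, 0.74, 0.9], "fingers": -1}
    - {"rot": [0, 0, 0], "linear": [0, 0, 0], "fingers": -1}
    - {"rot": [0, 0, 0], "linear": [2.6, 0, 0], "fingers": -1}
    - {"rot": [0, 0, 0], "linear": [2.6, 0, 0], "fingers": -1}
    - {"rot": [0, 0, 0], "linear": [2.6, 0, 0], "fingers": -1}
    - {"rot": [0, 0, 0], "linear": [2.6, 0, 0], "fingers": -1}
    - {"rot": [0, 0, 0], "linear": [2.6, 0, 0], "fingers": -1}
    - {"rot": [0, 0, 0], "linear": [1.6, 0, 0], "fingers": -1}

```text
time: 16.38
position: [0.578, 0.34, 0.0522]
ee_rot: [151.3, 89.9, -143.1]
ft_force: [-0.4, -0.5, -0.4]
opening: 0.0852
```

Emit:
step_arm:
  targets:
    - {"rot": [0, 0, 0], "linear": [1.6, 0, 0], "fingers": -1}
    - {"rot": [0, 0, 0], "linear": [1.6, 0, 0], "fingers": -1}
    - {"rot": [0, 0, 0], "linear": [1.0, 0, 0], "fingers": -1}
    - {"rot": [0, 0, 0], "linear": [0.6, 0, 0], "fingers": -1}
    - {"rot": [0, 0, 0], "linear": [0, 0, 0], "fingers": -1}
    - {"rot": [0, 0, 0], "linear": [0, 0, 0], "fingers": 1}
    - {"rot": [0, 0, 0], "linear": [0, 0, 0], "fingers": 1}
    - {"rot": [0, 0, 0], "linear": [0, 0, 0], "fingers": 1}
    - {"rot": [0, 0, 0], "linear": [0, 0, 0], "fingers": 1}
    - {"rot": [0, 0, 0], "linear": [0, 0, 0], "fingers": 1}

```text
time: 17.22
position: [0.579, 0.3419, 0.0082]
ee_rot: [-34.0, 89.9, 31.6]
ft_force: [-0.2, -0.2, 5.2]
opening: 0.0551
```

Emit:
step_arm:
  targets:
    - {"rot": [0, 0, 0], "linear": [-1.4, 0, 0], "fingers": 1}
    - {"rot": [0.123, 0, 0], "linear": [-1.4, 0, 0], "fingers": 1}
    - {"rot": [0.123, 0, 0], "linear": [-1.4, 0, 0], "fingers": 1}
    - {"rot": [0.123, 0, 0], "linear": [-1.4, 0, 0], "fingers": 1}
    - {"rot": [0.123, 0, 0], "linear": [-1.4, 0, 0], "fingers": 1}
    - {"rot": [0.123, 0, 0], "linear": [-1.4, 0, 0], "fingers": 1}
    - {"rot": [0.123, 0, 0], "linear": [-1.4, 0, 0], "fingers": 1}
    - {"rot": [0.123, 0, 0], "linear": [-1.4, 0, 0], "fingers": 1}
    - {"rot": [0.123, 0, 0], "linear": [-1.4, 0, 0], "fingers": 1}
    - {"rot": [0.123, 0, 0], "linear": [-1.4, 0, 0], "fingers": 1}

```text
time: 18.05
position: [0.5781, 0.3415, 0.1489]
ee_rot: [57.1, 89.9, 59.0]
ft_force: [0.8, -0.2, -2.2]
opening: 0.0546
```

```bash
python3 - <<'E'
from h import *
y=np.radians(-4.8);ex=np.array([np.cos(y),np.sin(y)]);ey=np.array([-np.sin(y),np.cos(y)]);D=np.array([.634,-.0915])
for n,a,b in(('far-',.058,-.069),('near+',-.058,.029),('near-',-.058,-.069),('far+',.058,.029)): print(n,D+a*ex+b*ey)
plan([*(D-.058*ex+.029*ey),.15],-4.8)
E
```

```text
far- [ 0.686  -0.1651]
near+ [ 0.5786 -0.0577]
near- [ 0.5704 -0.1554]
far+ [ 0.6942 -0.0675]
t 18.05 pos [0.5781 0.3415 0.1489] jaw 1.9 q7 -49.2 F [ 0.8415 -0.1579 -2.2139] open 0.0546 xaxis [ 0.0005  0.0008 -1.    ]
  turn x rad 0.117 then linear cm [ -0.1353 -39.781    3.3912]
```

Emit:
step_arm:
  targets:
    - {"rot": [0.117, 0, 0], "linear": [0, 0, 0], "fingers": 1}
    - {"rot": [0, 0, 0], "linear": [0, -3.0, 0.26], "fingers": 1}
    - {"rot": [0, 0, 0], "linear": [0, -3.0, 0.26], "fingers": 1}
    - {"rot": [0, 0, 0], "linear": [0, -3.0, 0.26], "fingers": 1}
    - {"rot": [0, 0, 0], "linear": [0, -3.0, 0.26], "fingers": 1}
    - {"rot": [0, 0, 0], "linear": [0, -3.0, 0.26], "fingers": 1}
    - {"rot": [0, 0, 0], "linear": [0, -3.0, 0.26], "fingers": 1}
    - {"rot": [0, 0, 0], "linear": [0, -3.0, 0.26], "fingers": 1}
    - {"rot": [0, 0, 0], "linear": [0, -3.0, 0.26], "fingers": 1}
    - {"rot": [0, 0, 0], "linear": [0, -3.0, 0.26], "fingers": 1}

```text
time: 18.88
position: [0.5804, 0.0692, 0.1481]
ee_rot: [25.0, 89.9, 20.6]
ft_force: [0.2, -0.2, -1.4]
opening: 0.055
```

Emit:
step_arm:
  targets:
    - {"rot": [0, 0, 0], "linear": [0, -3.0, 0.26], "fingers": 1}
    - {"rot": [0, 0, 0], "linear": [0, -3.0, 0.26], "fingers": 1}
    - {"rot": [0, 0, 0], "linear": [0, -3.0, 0.26], "fingers": 1}
    - {"rot": [0, 0, 0], "linear": [0, -2.5, 0.26], "fingers": 1}
    - {"rot": [0, 0, 0], "linear": [0, -1.3, 0], "fingers": 1}
    - {"rot": [0, 0, 0], "linear": [0, 0, 0], "fingers": 1}
    - {"rot": [0, 0, 0], "linear": [0, 0, 0], "fingers": 1}
    - {"rot": [0, 0, 0], "linear": [0, 0, 0], "fingers": 1}
    - {"rot": [0, 0, 0], "linear": [0, 0, 0], "fingers": 1}
    - {"rot": [0, 0, 0], "linear": [0, 0, 0], "fingers": 1}

```text
time: 19.72
position: [0.5811, -0.0567, 0.147]
ee_rot: [71.9, 90.0, 67.5]
ft_force: [-0.0, -0.3, -1.3]
opening: 0.0555
```

```bash
cat >> h.py <<'E'
y=np.radians(-4.8);ex=np.array([np.cos(y),np.sin(y)]);ey=np.array([-np.sin(y),np.cos(y)]);D=np.array([.634,-.0915])
def held(s,zlo=.16,zhi=.20):
    """top face of the held mould in deck coordinates (mm): x edges, front edge, top height"""
    H,W=s['z_map'].shape; uu,vv=np.meshgrid(range(W),range(H)); K=s['K']
    X=(np.stack([(uu-K[0,2])/K[0,0],(vv-K[1,2])/K[1,1],np.ones((H,W))],-1)*s['z_map'][...,None]-s['t'])@np.array(s['R'])
    c=s['color'].astype(int); m=(s['z_map']>0)&(X[...,2]>zlo)&(X[...,2]<zhi)&(c.min(-1)>90)
    m=cv2.morphologyEx(m.astype(np.uint8),cv2.MORPH_OPEN,np.ones((3,3)))>0
    q=X[m]; x=(q[:,:2]-D)@ex*1000; yy=(q[:,:2]-D)@ey*1000
    print('held n',m.sum(),'x',np.percentile(x,[.5,99.5]),'y',np.percentile(yy,[.5,99.5]),'ztop',np.median(q[:,2]))
E
python3 - <<'E'
from h import *
plan([.5786,-.0577,.05],-4.8); held(snap('wrist','w7')); held(load('w4'))
E
```

```text
t 19.72 pos [ 0.5811 -0.0567  0.147 ] jaw -4.37 q7 -16.8 F [-0.0362 -0.3452 -1.2607] open 0.0555 xaxis [ 0.0002  0.0004 -1.    ]
  turn x rad 0.008 then linear cm [ 9.7044 -0.1227 -0.2405]
held n 17314 x [-89.2118 -22.7561] y [-8.5574 73.993 ] ztop 0.17509474666911143
held n 20939 x [21.9795 88.2318] y [-12.7503  69.394 ] ztop 0.17609917070464537
```

Emit:
step_arm:
  targets:
    - {"rot": [0.008, 0, 0], "linear": [0, -0.25, -0.2], "fingers": 1}
    - {"rot": [0, 0, 0], "linear": [1.5, 0, 0], "fingers": 1}
    - {"rot": [0, 0, 0], "linear": [1.5, 0, 0], "fingers": 1}
    - {"rot": [0, 0, 0], "linear": [1.5, 0, 0], "fingers": 1}
    - {"rot": [0, 0, 0], "linear": [1.5, 0, 0], "fingers": 1}
    - {"rot": [0, 0, 0], "linear": [1.5, 0, 0], "fingers": 1}
    - {"rot": [0, 0, 0], "linear": [1.2, 0, 0], "fingers": 1}
    - {"rot": [0, 0, 0], "linear": [0.7, 0, 0], "fingers": 1}
    - {"rot": [0, 0, 0], "linear": [0.35, 0, 0], "fingers": 1}
    - {"rot": [0, 0, 0], "linear": [0, 0, 0], "fingers": 1}

```text
time: 20.6
position: [0.5787, -0.0603, 0.049]
ee_rot: [166.1, 90.0, 161.1]
ft_force: [-0.8, -0.3, -1.9]
opening: 0.0557
```

```bash
python3 - <<'E'
from h import *
plan([.5786,-.0577,.049],-4.8)
E
```

```text
t 20.6 pos [ 0.5787 -0.0603  0.049 ] jaw -4.93 q7 -21.1 F [-0.7623 -0.3283 -1.871 ] open 0.0557 xaxis [-0.0006  0.0002 -1.    ]
  turn x rad -0.002 then linear cm [-0.0016  0.2586 -0.0331]
```

Emit:
step_arm:
  targets:
    - {"rot": [0, 0, 0], "linear": [0.05, 0, 0], "fingers": 1}
    - {"rot": [0, 0, 0], "linear": [0, 0, 0], "fingers": -1}
    - {"rot": [0, 0, 0], "linear": [0, 0, 0], "fingers": -1}
    - {"rot": [0, 0, 0], "linear": [0, 0, 0], "fingers": -1}
    - {"rot": [0, 0, 0], "linear": [0, 0, 0], "fingers": -1}
    - {"rot": [0, 0, 0], "linear": [-1.5, 0, 0], "fingers": -1}
    - {"rot": [0, 0, 0], "linear": [-3, 0, 0], "fingers": -1}
    - {"rot": [0, 0, 0], "linear": [-3.5, 0, 0], "fingers": -1}
    - {"rot": [0, 0, 0], "linear": [-3.5, 0, 0], "fingers": -1}
    - {"rot": [0, 0, 0], "linear": [-3.5, 0, 0], "fingers": -1}

```text
time: 21.43
position: [0.5785, -0.0602, 0.2007]
ee_rot: [90.4, 90.0, 85.4]
ft_force: [0.9, 0.3, -0.2]
opening: 0.0851
```

Emit:
step_arm:
  targets:
    - {"rot": [-0.087, 0, 0], "linear": [0, 0, 0], "fingers": -1}
    - {"rot": [-0.087, 0, 0], "linear": [0, 0, 0], "fingers": -1}
    - {"rot": [-0.087, 0, 0], "linear": [0, 0, 0], "fingers": -1}
    - {"rot": [-0.087, 0, 0], "linear": [0, 0, 0], "fingers": -1}
    - {"rot": [-0.087, 0, 0], "linear": [0, 0, 0], "fingers": -1}
    - {"rot": [-0.087, 0, 0], "linear": [0, 0, 0], "fingers": -1}
    - {"rot": [-0.087, 0, 0], "linear": [0, 0, 0], "fingers": -1}
    - {"rot": [-0.087, 0, 0], "linear": [0, 0, 0], "fingers": -1}
    - {"rot": [-0.087, 0, 0], "linear": [0, 0, 0], "fingers": -1}
    - {"rot": [-0.087, 0, 0], "linear": [0, 0, 0], "fingers": -1}

```text
time: 22.27
position: [0.5788, -0.0604, 0.199]
ee_rot: [-57.2, 90.0, -12.0]
ft_force: [0.5, -0.1, 0.0]
opening: 0.0858
```

```bash
python3 - <<'E'
from h import *
plan([.424,.361,.2],45.2); s=snap('wrist','w8')
moulds(snap('top','top4'))
E
```

```text
t 22.27 pos [ 0.5788 -0.0604  0.199 ] jaw 45.16 q7 31.3 F [ 0.509  -0.12    0.0445] open 0.0858 xaxis [ 0.0003 -0.0001 -1.    ]
  turn x rad -0.001 then linear cm [-0.1028 40.6804 18.9953]
mould [280. 222.] [474. 213.] [57. 84.] long -9.7 z 0.0368 rgb [60. 28. 77.]
mould [240. 236.] [424. 360.] [57. 83.] long -44.7 z 0.0362 rgb [99. 95. 85.]
mould [187. 247.] [386. 556.] [86. 57.] long 67.7 z 0.0367 rgb [97. 15. 13.]
```

View pics/w8.png

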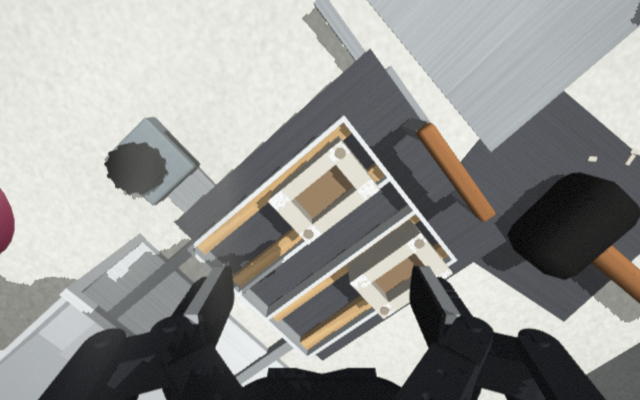

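Moulds A and B both lie in the front halves of their tracks, inside the lips (tops around (322,193) and (393,282)). Now mould C.

Emit:
step_arm:
  targets:
    - {"rot": [0, 0, 0], "linear": [0, 3.4, 1.6], "fingers": -1}
    - {"rot": [0, 0, 0], "linear": [0, 3.4, 1.6], "fingers": -1}
    - {"rot": [0, 0, 0], "linear": [0, 3.4, 1.6], "fingers": -1}
    - {"rot": [0, 0, 0], "linear": [0, 3.4, 1.6], "fingers": -1}
    - {"rot": [0, 0, 0], "linear": [0, 3.4, 1.6], "fingers": -1}
    - {"rot": [0, 0, 0], "linear": [0, 3.4, 1.6], "fingers": -1}
    - {"rot": [0, 0, 0], "linear": [0, 3.4, 1.6], "fingers": -1}
    - {"rot": [0, 0, 0], "linear": [0, 3.4, 1.6], "fingers": -1}
    - {"rot": [0, 0, 0], "linear": [0, 3.4, 1.6], "fingers": -1}
    - {"rot": [0, 0, 0], "linear": [0, 3.4, 1.6], "fingers": -1}

```text
time: 23.2
position: [0.4513, 0.2948, 0.1992]
ee_rot: [-41.6, 90.0, 3.1]
ft_force: [1.4, 0.0, 0.5]
opening: 0.0855
```

```bash
python3 - <<'E'
from h import *
plan([.424,.361,.008],45.2); moulds(snap('wrist','w9')); moulds(snap('top','top5'))
E
```

```text
t 23.2 pos [0.4513 0.2948 0.1992] jaw 44.69 q7 -10.3 F [1.4406 0.0233 0.4947] open 0.0855 xaxis [ 0.0007  0.     -1.    ]
  turn x rad -0.009 then linear cm [19.1161  6.6067  2.766 ]
mould [217.  62.] [306. 309.] [23. 11.] long 89.9 z 0.0363 rgb [151.  74.  69.]
mould [352. 112.] [424. 363.] [56. 84.] long -45.3 z 0.0363 rgb [185. 182. 172.]
mould [284. 245.] [473. 215.] [57. 85.] long -9.2 z 0.0363 rgb [ 92.  51. 119.]
mould [503. 307.] [710. 339.] [99.  2.] long 36.2 z 0.0352 rgb [41. 43. 45.]
mould [280. 223.] [474. 213.] [57. 84.] long -9.0 z 0.0369 rgb [58. 27. 73.]
mould [187. 247.] [386. 556.] [87. 56.] long 67.7 z 0.0363 rgb [100.  17.  13.]
```

Emit:
step_arm:
  targets:
    - {"rot": [0, 0, 0], "linear": [0, 2.22, 0.95], "fingers": -1}
    - {"rot": [0, 0, 0], "linear": [0, 2.22, 0.95], "fingers": -1}
    - {"rot": [0, 0, 0], "linear": [0, 2.22, 0.95], "fingers": -1}
    - {"rot": [0, 0, 0], "linear": [0, 0, 0], "fingers": -1}
    - {"rot": [0, 0, 0], "linear": [2.6, 0, 0], "fingers": -1}
    - {"rot": [0, 0, 0], "linear": [2.6, 0, 0], "fingers": -1}
    - {"rot": [0, 0, 0], "linear": [2.6, 0, 0], "fingers": -1}
    - {"rot": [0, 0, 0], "linear": [2.6, 0, 0], "fingers": -1}
    - {"rot": [0, 0, 0], "linear": [2.6, 0, 0], "fingers": -1}
    - {"rot": [0, 0, 0], "linear": [1.5, 0, 0], "fingers": -1}

```text
time: 24.13
position: [0.4248, 0.3593, 0.0515]
ee_rot: [-179.1, 89.9, -134.3]
ft_force: [-0.9, -0.4, -0.2]
opening: 0.0853
```

Emit:
step_arm:
  targets:
    - {"rot": [0, 0, 0], "linear": [1.5, 0, 0], "fingers": -1}
    - {"rot": [0, 0, 0], "linear": [1.5, 0, 0], "fingers": -1}
    - {"rot": [0, 0, 0], "linear": [1.0, 0, 0], "fingers": -1}
    - {"rot": [0, 0, 0], "linear": [0.6, 0, 0], "fingers": -1}
    - {"rot": [0, 0, 0], "linear": [0, 0, 0], "fingers": -1}
    - {"rot": [0, 0, 0], "linear": [0, 0, 0], "fingers": 1}
    - {"rot": [0, 0, 0], "linear": [0, 0, 0], "fingers": 1}
    - {"rot": [0, 0, 0], "linear": [0, 0, 0], "fingers": 1}
    - {"rot": [0, 0, 0], "linear": [0, 0, 0], "fingers": 1}
    - {"rot": [0, 0, 0], "linear": [0, 0, 0], "fingers": 1}

```text
time: 24.97
position: [0.4257, 0.361, 0.0089]
ee_rot: [-11.8, 89.9, 33.1]
ft_force: [-0.4, -0.8, 5.5]
opening: 0.0551
```

Emit:
step_arm:
  targets:
    - {"rot": [0, 0, 0], "linear": [-1.4, 0, 0], "fingers": 1}
    - {"rot": [0.096, 0, 0], "linear": [-1.4, 0, 0], "fingers": 1}
    - {"rot": [0.096, 0, 0], "linear": [-1.4, 0, 0], "fingers": 1}
    - {"rot": [0.096, 0, 0], "linear": [-1.4, 0, 0], "fingers": 1}
    - {"rot": [0.096, 0, 0], "linear": [-1.4, 0, 0], "fingers": 1}
    - {"rot": [0.096, 0, 0], "linear": [-1.4, 0, 0], "fingers": 1}
    - {"rot": [0.096, 0, 0], "linear": [-1.4, 0, 0], "fingers": 1}
    - {"rot": [0.096, 0, 0], "linear": [-1.4, 0, 0], "fingers": 1}
    - {"rot": [0.096, 0, 0], "linear": [-1.4, 0, 0], "fingers": 1}
    - {"rot": [0.096, 0, 0], "linear": [-1.4, 0, 0], "fingers": 1}

```text
time: 25.8
position: [0.4249, 0.3607, 0.1499]
ee_rot: [70.2, 89.9, 65.4]
ft_force: [0.9, -0.3, -2.0]
opening: 0.0548
```

```bash
python3 - <<'E'
from h import *
plan([.5704,-.1554,.15],-4.8)
E
```

```text
t 25.8 pos [0.4249 0.3607 0.1499] jaw -4.84 q7 -65.2 F [ 0.9478 -0.3486 -1.9846] open 0.0548 xaxis [ 0.0004  0.0008 -1.    ]
  turn x rad -0.001 then linear cm [ -0.0517 -50.2111  18.8155]
```

Emit:
step_arm:
  targets:
    - {"rot": [0, 0, 0], "linear": [0, -2.8, 1.05], "fingers": 1}
    - {"rot": [0, 0, 0], "linear": [0, -2.8, 1.05], "fingers": 1}
    - {"rot": [0, 0, 0], "linear": [0, -2.8, 1.05], "fingers": 1}
    - {"rot": [0, 0, 0], "linear": [0, -2.8, 1.05], "fingers": 1}
    - {"rot": [0, 0, 0], "linear": [0, -2.8, 1.05], "fingers": 1}
    - {"rot": [0, 0, 0], "linear": [0, -2.8, 1.05], "fingers": 1}
    - {"rot": [0, 0, 0], "linear": [0, -2.8, 1.05], "fingers": 1}
    - {"rot": [0, 0, 0], "linear": [0, -2.8, 1.05], "fingers": 1}
    - {"rot": [0, 0, 0], "linear": [0, -2.8, 1.05], "fingers": 1}
    - {"rot": [0, 0, 0], "linear": [0, -2.8, 1.05], "fingers": 1}

```text
time: 26.63
position: [0.5076, 0.0719, 0.1492]
ee_rot: [29.7, 89.9, 25.2]
ft_force: [1.2, -0.4, -2.1]
opening: 0.0551
```

Emit:
step_arm:
  targets:
    - {"rot": [0, 0, 0], "linear": [0, -2.8, 1.05], "fingers": 1}
    - {"rot": [0, 0, 0], "linear": [0, -2.8, 1.05], "fingers": 1}
    - {"rot": [0, 0, 0], "linear": [0, -2.8, 1.05], "fingers": 1}
    - {"rot": [0, 0, 0], "linear": [0, -2.8, 1.05], "fingers": 1}
    - {"rot": [0, 0, 0], "linear": [0, -2.8, 1.05], "fingers": 1}
    - {"rot": [0, 0, 0], "linear": [0, -2.8, 1.05], "fingers": 1}
    - {"rot": [0, 0, 0], "linear": [0, -2.8, 1.05], "fingers": 1}
    - {"rot": [0, 0, 0], "linear": [0, -2.6, 0.97], "fingers": 1}
    - {"rot": [0, 0, 0], "linear": [0, 0, 0], "fingers": 1}
    - {"rot": [0, 0, 0], "linear": [0, 0, 0], "fingers": 1}

```text
time: 27.47
position: [0.5726, -0.1563, 0.1487]
ee_rot: [41.4, 90.0, 36.7]
ft_force: [-0.0, 1.2, -3.0]
opening: 0.0552
```

```bash
python3 - <<'E'
from h import *
plan([.5704,-.1554,.05],-4.8); s=snap('wrist','w10'); held(s)
E
```

```text
t 27.47 pos [ 0.5726 -0.1563  0.1487] jaw -4.74 q7 -4.9 F [-0.0226  1.1899 -2.9826] open 0.0552 xaxis [ 0.0006  0.0004 -1.    ]
  turn x rad 0.001 then linear cm [ 9.8683  0.0651 -0.2306]
held n 17612 x [-89.3029 -22.9379] y [-108.5349  -25.0644] ztop 0.17593403522966394
```

View pics/w10.png

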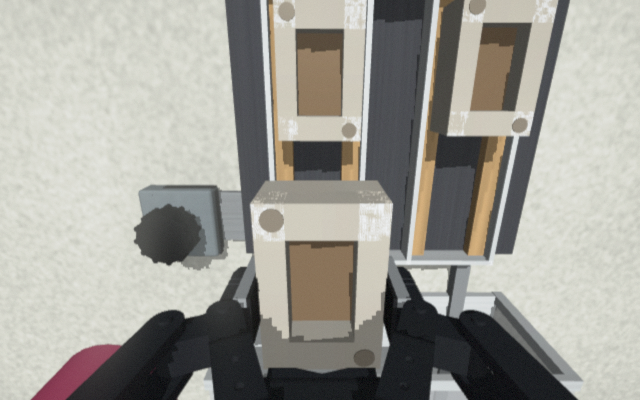

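Mould C hangs over the rear of the near track, behind mould B (rear edge at row 140) with a gap. I'll shift it 2 mm each way and lower.

Emit:
step_arm:
  targets:
    - {"rot": [0, 0, 0], "linear": [0, -0.2, -0.2], "fingers": 1}
    - {"rot": [0, 0, 0], "linear": [1.5, 0, 0], "fingers": 1}
    - {"rot": [0, 0, 0], "linear": [1.5, 0, 0], "fingers": 1}
    - {"rot": [0, 0, 0], "linear": [1.5, 0, 0], "fingers": 1}
    - {"rot": [0, 0, 0], "linear": [1.5, 0, 0], "fingers": 1}
    - {"rot": [0, 0, 0], "linear": [1.5, 0, 0], "fingers": 1}
    - {"rot": [0, 0, 0], "linear": [1.2, 0, 0], "fingers": 1}
    - {"rot": [0, 0, 0], "linear": [0.7, 0, 0], "fingers": 1}
    - {"rot": [0, 0, 0], "linear": [0.45, 0, 0], "fingers": 1}
    - {"rot": [0, 0, 0], "linear": [0, 0, 0], "fingers": 1}

```text
time: 28.35
position: [0.5705, -0.1562, 0.0495]
ee_rot: [155.5, 90.0, 150.9]
ft_force: [0.1, -0.4, -2.5]
opening: 0.055
```

Emit:
step_arm:
  targets:
    - {"rot": [0, 0, 0], "linear": [0.05, 0, 0], "fingers": 1}
    - {"rot": [0, 0, 0], "linear": [0, 0, 0], "fingers": -1}
    - {"rot": [0, 0, 0], "linear": [0, 0, 0], "fingers": -1}
    - {"rot": [0, 0, 0], "linear": [0, 0, 0], "fingers": -1}
    - {"rot": [0, 0, 0], "linear": [0, 0, 0], "fingers": -1}
    - {"rot": [0, 0, 0], "linear": [-1.5, 0, 0], "fingers": -1}
    - {"rot": [0, 0, 0], "linear": [-3, 0, 0], "fingers": -1}
    - {"rot": [0, 0, 0], "linear": [-3.5, 0, 0], "fingers": -1}
    - {"rot": [0, 0, 0], "linear": [-3.5, 0, 0], "fingers": -1}
    - {"rot": [0, 0, 0], "linear": [-3.5, 0, 0], "fingers": -1}

```text
time: 29.18
position: [0.5702, -0.1565, 0.2006]
ee_rot: [105.0, 90.0, 100.4]
ft_force: [1.1, -0.0, -0.2]
opening: 0.0854
```

```bash
python3 - <<'E'
from h import *
plan([.644,.035,.2],85.2); s=snap('wrist','w11'); moulds(snap('top','top6'))
E
```

```text
t 29.18 pos [ 0.5702 -0.1565  0.2006] jaw -4.57 q7 -3.2 F [ 1.0943 -0.0353 -0.1628] open 0.0854 xaxis [-0.      0.0002 -1.    ]
  turn x rad -1.567 then linear cm [ 0.0568 -5.7479 19.7036]
mould [280. 222.] [474. 213.] [57. 84.] long -9.2 z 0.037 rgb [61. 28. 78.]
mould [187. 247.] [386. 555.] [87. 57.] long 67.7 z 0.0364 rgb [99. 16. 13.]
```

View pics/w11.png

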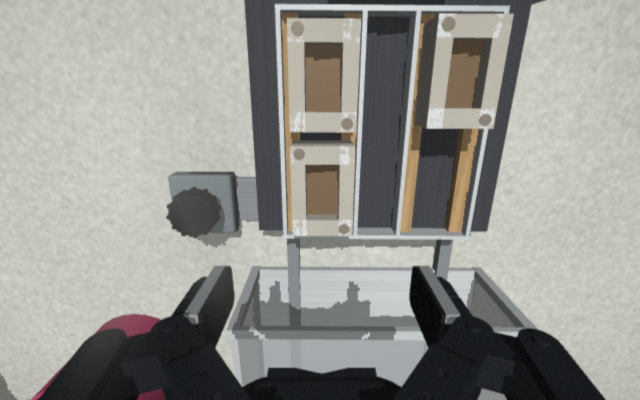

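All three moulds lie inside the lips (A around (463,70), B (323,75), C (323,188)). I'll check their heights and go to the handle.

```bash
python3 - <<'E'
from h import *
s=load('w11')
for n,L in(('B',((295,80),(350,80),(322,30),(322,125))),('C',((298,190),(346,190),(322,153),(322,226))),('A',((441,75),(490,75),(475,23),(455,118)))):
    for q in L:
        p=px(s,*q); print(n,(p[:2]-D)@ex*1000,(p[:2]-D)@ey*1000,p[2])
E
```

```text
B -79.73806978400565 26.29261351332607 0.07650573084368545
B -35.8664349067267 26.46327784854143 0.07624339218494994
B -58.36233310161457 61.80586029869938 0.07601076250590855
B -58.06247365817426 -8.541137861908052 0.07633070342294891
C -79.2746033406478 -65.13995309141158 0.07627686178775892
C -36.3568847544434 -65.0219338051929 0.07614686825565976
C -57.963045448011954 -31.902578178673195 0.07652156610602735
C -57.67088946805556 -100.08556291530758 0.07598345963792735
A 36.15963593371036 30.39650996992336 0.07656958288928688
A 75.11392307141759 30.54809927137592 0.07638829818193162
A 57.39203322709433 66.92411538010083 0.07598413660855108
A 52.27644505219449 -2.5270380140777435 0.07590521611373345
```

Emit:
step_arm:
  targets:
    - {"rot": [-0.12, 0, 0], "linear": [0, 0, 0], "fingers": -0.05}
    - {"rot": [-0.12, 0, 0], "linear": [0, 0, 0], "fingers": -0.05}
    - {"rot": [-0.12, 0, 0], "linear": [0, 0, 0], "fingers": -0.05}
    - {"rot": [-0.12, 0, 0], "linear": [0, 0, 0], "fingers": -0.05}
    - {"rot": [-0.12, 0, 0], "linear": [0, 0, 0], "fingers": -0.05}
    - {"rot": [-0.12, 0, 0], "linear": [0, 0, 0], "fingers": -0.05}
    - {"rot": [-0.12, 0, 0], "linear": [0, 0, 0], "fingers": -0.05}
    - {"rot": [-0.12, 0, 0], "linear": [0, 0, 0], "fingers": -0.05}
    - {"rot": [-0.12, 0, 0], "linear": [0, 0, 0], "fingers": -0.05}
    - {"rot": [-0.12, 0, 0], "linear": [0, 0, 0], "fingers": -0.05}

```text
time: 30.12
position: [0.5704, -0.1567, 0.1987]
ee_rot: [89.9, 90.0, 154.4]
ft_force: [-0.1, -0.1, -0.5]
opening: 0.0448
```

Emit:
step_arm:
  targets:
    - {"rot": [-0.12, 0, 0], "linear": [0, 0, 0], "fingers": -0.05}
    - {"rot": [-0.12, 0, 0], "linear": [0, 0, 0], "fingers": -0.05}
    - {"rot": [-0.12, 0, 0], "linear": [0, 0, 0], "fingers": -0.05}
    - {"rot": [-0.007, 0, 0], "linear": [0, -0.95, 3.28], "fingers": -0.05}
    - {"rot": [0, 0, 0], "linear": [0, -0.95, 3.28], "fingers": -0.05}
    - {"rot": [0, 0, 0], "linear": [0, -0.95, 3.28], "fingers": -0.05}
    - {"rot": [0, 0, 0], "linear": [0, -0.95, 3.28], "fingers": -0.05}
    - {"rot": [0, 0, 0], "linear": [0, -0.95, 3.28], "fingers": -0.05}
    - {"rot": [0, 0, 0], "linear": [0, -0.95, 3.28], "fingers": -0.05}
    - {"rot": [0, 0, 0], "linear": [0, 0, 0], "fingers": -0.05}

```text
time: 30.95
position: [0.6449, 0.0426, 0.1991]
ee_rot: [-10.2, 89.8, 75.4]
ft_force: [-0.9, 0.5, 0.3]
opening: 0.0449
```

```bash
python3 - <<'E'
from h import *
plan([.644,.036,.064],85.1)
s=snap('wrist','w12')
# orange handle blob
c=s['color'].astype(int); m=((c[...,0]-c[...,2]>60)&(s['z_map']>0)).astype(np.uint8)
H,W=m.shape; uu,vv=np.meshgrid(range(W),range(H)); K=s['K']
X=(np.stack([(uu-K[0,2])/K[0,0],(vv-K[1,2])/K[1,1],np.ones((H,W))],-1)*s['z_map'][...,None]-s['t'])@np.array(s['R'])
q=X[(m>0)&(X[...,2]>.083)&(X[...,2]<.1)]; print(len(q),cv2.minAreaRect((q[:,:2]*1000).astype(np.float32)),np.median(q[:,2]))
E
```

```text
t 30.95 pos [0.6449 0.0426 0.1991] jaw 85.61 q7 59.6 F [-0.8865  0.4754  0.256 ] open 0.0449 xaxis [ 0.001   0.0039 -1.    ]
  turn x rad 0.009 then linear cm [13.5053  0.0438 -0.7165]
1680 ((643.1596069335938, 36.71519088745117), (12.684247970581055, 100.21343994140625), 84.97694396972656) 0.09008469628783625
```

All tops read 0.076, so all three lie level on the battens. Now I'll grip the handle at (0.643,0.037).

Emit:
step_arm:
  targets:
    - {"rot": [0.009, 0, 0], "linear": [0, 0, -0.6], "fingers": -0.05}
    - {"rot": [0, 0, 0], "linear": [2.5, 0, 0], "fingers": -0.05}
    - {"rot": [0, 0, 0], "linear": [2.5, 0, 0], "fingers": -0.05}
    - {"rot": [0, 0, 0], "linear": [2.5, 0, 0], "fingers": -0.05}
    - {"rot": [0, 0, 0], "linear": [2.5, 0, 0], "fingers": -0.05}
    - {"rot": [0, 0, 0], "linear": [2.0, 0, 0], "fingers": -0.05}
    - {"rot": [0, 0, 0], "linear": [1.5, 0, 0], "fingers": -0.05}
    - {"rot": [0, 0, 0], "linear": [0, 0, 0], "fingers": -0.05}
    - {"rot": [0, 0, 0], "linear": [0, 0, 0], "fingers": -0.05}
    - {"rot": [0, 0, 0], "linear": [0, 0, 0], "fingers": -0.05}

```text
time: 31.83
position: [0.6442, 0.0281, 0.0651]
ee_rot: [-82.5, 89.9, 2.1]
ft_force: [-0.0, 0.8, 0.4]
opening: 0.045
```

Emit:
step_arm:
  targets:
    - {"rot": [0, 0, 0], "linear": [0, 0, 0], "fingers": 1}
    - {"rot": [0, 0, 0], "linear": [0, 0, 0], "fingers": 1}
    - {"rot": [0, 0, 0], "linear": [0, 0, 0], "fingers": 1}
    - {"rot": [0, 0, 0], "linear": [0, 0, 0], "fingers": 1}
    - {"rot": [0, 0, 0], "linear": [0, 0, 0], "fingers": 1}
    - {"rot": [0, 0, 0], "linear": [0, 0, 0], "fingers": 1}
    - {"rot": [0, 0, 0], "linear": [0, 0, 0], "fingers": 1}
    - {"rot": [0, 0, 0], "linear": [0, 0, -0.2], "fingers": 1}
    - {"rot": [0, 0, 0], "linear": [0, 0, -0.3], "fingers": 1}
    - {"rot": [0, 0, 0], "linear": [0, 0, -0.5], "fingers": 1}
  squeeze: 30

```text
time: 32.67
position: [0.6435, 0.0198, 0.0652]
ee_rot: [-66.1, 89.9, 18.6]
ft_force: [-0.0, 2.0, 8.8]
opening: 0.0133
```

```bash
python3 - <<'E'
from h import *
plan([.6209,-.2195,.064],None)
E
```

```text
t 32.67 pos [0.6435 0.0198 0.0652] jaw 84.75 q7 55.3 F [-0.0156  1.974   8.7833] open 0.0133 xaxis [ 0.0025  0.0008 -1.    ]
  turn x rad -0.0 then linear cm [  0.0973   0.0668 -24.0362]
```

Emit:
step_arm:
  targets:
    - {"rot": [0, 0, 0], "linear": [0, 0, -0.7], "fingers": 1}
    - {"rot": [0, 0, 0], "linear": [0, 0, -0.9], "fingers": 1}
    - {"rot": [0, 0, 0], "linear": [0, 0, -1], "fingers": 1}
    - {"rot": [0, 0, 0], "linear": [0, 0, -1], "fingers": 1}
    - {"rot": [0, 0, 0], "linear": [0, 0, -1], "fingers": 1}
    - {"rot": [0, 0, 0], "linear": [0, 0, -1], "fingers": 1}
    - {"rot": [0, 0, 0], "linear": [0, 0, -1], "fingers": 1}
    - {"rot": [0, 0, 0], "linear": [0, 0, -1], "fingers": 1}
    - {"rot": [0, 0, 0], "linear": [0, 0, -1], "fingers": 1}
    - {"rot": [0, 0, 0], "linear": [0, 0, -1], "fingers": 1}

```text
time: 33.5
position: [0.6351, -0.0769, 0.0652]
ee_rot: [-79.2, 89.8, 5.5]
ft_force: [5.0, 2.7, 3.9]
opening: 0.0132
```

Emit:
step_arm:
  targets:
    - {"rot": [0, 0, 0], "linear": [0, 0, -1], "fingers": 1}
    - {"rot": [0, 0, 0], "linear": [0, 0, -1], "fingers": 1}
    - {"rot": [0, 0, 0], "linear": [0, 0, -1], "fingers": 1}
    - {"rot": [0, 0, 0], "linear": [0, 0, -1], "fingers": 1}
    - {"rot": [0, 0, 0], "linear": [0, 0, -1], "fingers": 1}
    - {"rot": [0, 0, 0], "linear": [0, 0, -1], "fingers": 1}
    - {"rot": [0, 0, 0], "linear": [0, 0, -1], "fingers": 1}
    - {"rot": [0, 0, 0], "linear": [0, 0, -1], "fingers": 1}
    - {"rot": [0, 0, 0], "linear": [0, 0, -1], "fingers": 1}
    - {"rot": [0, 0, 0], "linear": [0, 0, -1], "fingers": 1}

```text
time: 34.33
position: [0.6264, -0.1767, 0.0652]
ee_rot: [-84.5, 89.8, 0.2]
ft_force: [9.6, 2.2, 1.5]
opening: 0.0133
```

```bash
python3 - <<'E'
from h import *
plan([.6209,-.2195,.064],None)
E
```

```text
t 34.33 pos [ 0.6264 -0.1767  0.0652] jaw 84.72 q7 73.4 F [9.5603 2.1645 1.5066] open 0.0133 xaxis [ 0.0043  0.     -1.    ]
  turn x rad -0.0 then linear cm [ 0.1209  0.1537 -4.3141]
```

Emit:
step_arm:
  targets:
    - {"rot": [0, 0, 0], "linear": [0, 0, -0.8], "fingers": 1}
    - {"rot": [0, 0, 0], "linear": [0, 0, -0.8], "fingers": 1}
    - {"rot": [0, 0, 0], "linear": [0, 0, -0.8], "fingers": 1}
    - {"rot": [0, 0, 0], "linear": [0, 0, -0.7], "fingers": 1}
    - {"rot": [0, 0, 0], "linear": [0, 0, -0.5], "fingers": 1}
    - {"rot": [0, 0, 0], "linear": [0, 0, -0.3], "fingers": 1}
    - {"rot": [0, 0, 0], "linear": [0, 0, -0.2], "fingers": 1}
    - {"rot": [0, 0, 0], "linear": [0, 0, -0.1], "fingers": 1}
    - {"rot": [0, 0, 0], "linear": [0, 0, -0.1], "fingers": 1}
    - {"rot": [0, 0, 0], "linear": [0, 0, 0], "fingers": 1}

```text
time: 35.17
position: [0.6227, -0.2195, 0.0653]
ee_rot: [-90.0, 89.7, -5.3]
ft_force: [10.4, -0.6, 1.0]
opening: 0.014
```

Emit:
step_arm:
  targets:
    - {"rot": [0, 0, 0], "linear": [0, 0, -0.05], "fingers": 1}
    - {"rot": [0, 0, 0], "linear": [0, 0, -0.05], "fingers": 1}
    - {"rot": [0, 0, 0], "linear": [0, 0, -0.05], "fingers": 1}
    - {"rot": [0, 0, 0], "linear": [0, 0, -0.05], "fingers": 1}
    - {"rot": [0, 0, 0], "linear": [0, 0, -0.05], "fingers": 1}
    - {"rot": [0, 0, 0], "linear": [0, 0, -0.05], "fingers": 1}
    - {"rot": [0, 0, 0], "linear": [0, 0, 0], "fingers": 1}
    - {"rot": [0, 0, 0], "linear": [0, 0, 0], "fingers": 1}
    - {"rot": [0, 0, 0], "linear": [0, 0, 0], "fingers": 1}
    - {"rot": [0, 0, 0], "linear": [0, 0, 0], "fingers": 1}

```text
time: 36.0
position: [0.6226, -0.2202, 0.0653]
ee_rot: [-65.1, 89.7, 19.7]
ft_force: [10.2, 8.6, 1.8]
opening: 0.0134
```

The force rose to 8.6 N for 0.7 mm of travel, so it's at the home stop. Releasing.

Emit:
step_arm:
  targets:
    - {"rot": [0, 0, 0], "linear": [0, 0, 0], "fingers": -0.05}
    - {"rot": [0, 0, 0], "linear": [0, 0, 0], "fingers": -0.05}
    - {"rot": [0, 0, 0], "linear": [0, 0, 0], "fingers": -0.05}
    - {"rot": [0, 0, 0], "linear": [0, 0, 0], "fingers": -0.05}
    - {"rot": [0, 0, 0], "linear": [-2, 0, 0], "fingers": -0.05}
    - {"rot": [0, 0, 0], "linear": [-3, 0, 0], "fingers": -0.05}
    - {"rot": [0, 0, 0], "linear": [-3, 0, 0], "fingers": -0.05}
    - {"rot": [0, 0, 0], "linear": [-3, 0, 0], "fingers": -0.05}
    - {"rot": [0, 0, 0], "linear": [-3, 0, 0], "fingers": -0.05}
    - {"rot": [0, 0, 0], "linear": [-3, 0, 0], "fingers": -0.05}

```text
time: 36.83
position: [0.6197, -0.2225, 0.2353]
ee_rot: [103.3, 90.0, -172.0]
ft_force: [0.3, -0.8, -0.4]
opening: 0.0453
```

Emit:
step_arm:
  targets:
    - {"rot": [0, 0, 0], "linear": [-2, 0, -3], "fingers": -0.05}
    - {"rot": [0, 0, 0], "linear": [-2, 0, -3], "fingers": -0.05}
    - {"rot": [0, 0, 0], "linear": [-2, 0, 3], "fingers": -0.05}
    - {"rot": [0, 0, 0], "linear": [-2, 0, 3], "fingers": -0.05}
    - {"rot": [0, 0, 0], "linear": [0, 0, 3], "fingers": -0.05}
    - {"rot": [0, 0, 0], "linear": [0, 0, 3], "fingers": -0.05}
    - {"rot": [0, 0, 0], "linear": [0, 0, 3], "fingers": -0.05}
    - {"rot": [0, 0, 0], "linear": [0, 0, 3], "fingers": -0.05}
    - {"rot": [0, 0, 0], "linear": [0, 0, 0], "fingers": -0.05}
    - {"rot": [0, 0, 0], "linear": [0, 0, 0], "fingers": -0.05}

```text
time: 37.67
position: [0.6313, -0.101, 0.3141]
ee_rot: [-84.9, 90.0, -0.1]
ft_force: [-0.0, -0.8, 0.8]
opening: 0.0452
```

```bash
python3 - <<'E'
from h import *
s=snap('wrist','w13'); plan([.62,-.22,.3]); t=snap('top','top7'); snap('scene','scene7'); t0=load('top0')
for st,f in((s,'w'),(t,'t')):
    c=st['color'].astype(int); H,W=c.shape[:2]; uu,vv=np.meshgrid(range(W),range(H)); K=st['K']
    X=(np.stack([(uu-K[0,2])/K[0,0],(vv-K[1,2])/K[1,1],np.ones((H,W))],-1)*st['z_map'][...,None]-st['t'])@np.array(st['R'])
    q=X[(c[...,0]-c[...,2]>25)&(X[...,2]>.083)&(X[...,2]<.1)&(abs(X[...,0]-.62)<.09)]; print(f,len(q), len(q) and cv2.minAreaRect((q[:,:2]*1000).astype(np.float32)))
a=cv2.imread('pics/top7.png')[110:260,270:530]; b=cv2.imread('pics/w13.png')
v=np.vstack([cv2.resize(a,(520,300),interpolation=2),cv2.resize(b,(520,300))]); cv2.imwrite('pics/fin.png',v)
E
```

```text
t 37.72 pos [ 0.6312 -0.1028  0.3138] jaw 84.72 q7 75.0 F [-0.369  -0.3482 -0.4794] open 0.0448 xaxis [-0.0002 -0.0004 -1.    ]
  turn x rad -0.0 then linear cm [  1.3896   0.0345 -11.7744]
w 1029 ((620.9005126953125, -219.5209197998047), (13.897782325744629, 100.35127258300781), 85.14534759521484)
t 0 0
```

View pics/fin.png

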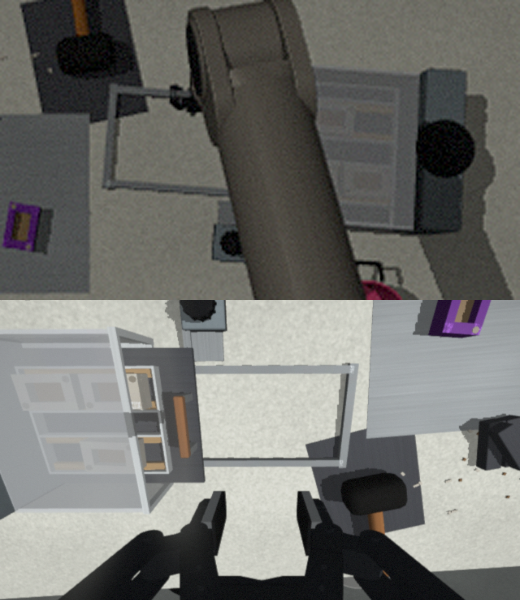

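The handle is back at (0.6209,-0.2195), against (0.6214,-0.2199) at the start, so the carriage is home. The far track seems to show two patches under the cover, so I'll enlarge that.

```bash
python3 - <<'E'
from h import *
b=cv2.imread('pics/w13.png')[20:300,0:260]; cv2.imwrite('pics/fin2.png',cv2.resize(cv2.convertScaleAbs(b,alpha=1.6,beta=-120),None,fx=2.1,fy=2.1,interpolation=2))
E
```

```text
(no output)
```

View pics/fin2.png

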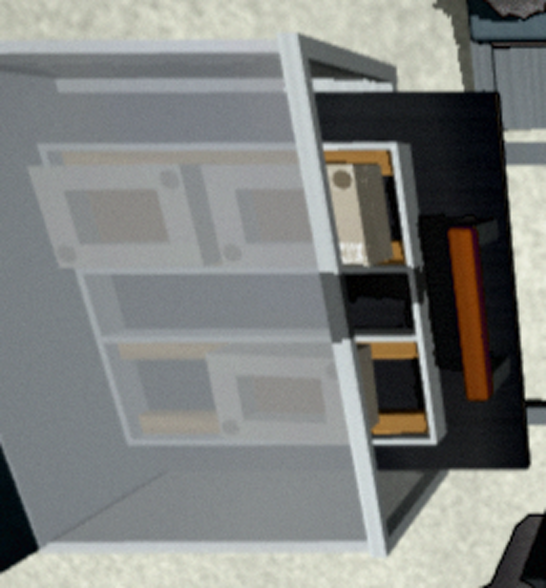

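```bash
python3 - <<'E'
from h import *
s=load('w13'); D2=np.array([.6209,-.2195])-.128*ey
for n,u,v in(('B d1',232,253),('B d2',342,180),('A d1',231,426),('A d2',330,370),('C d1',67,253),('C d2',170,180),('A rl',212,352),('A rr',218,437),('B rl',205,165),('C rl',30,167)):
    p=px(s,u/2.1,20+v/2.1,.0765); print(n,((p[:2]-D2)@ex*1000).round(1),((p[:2]-D2)@ey*1000).round(1))
s=load('w11')
for n,u,v in(('B d1',347,124),('B d2',297,28),('A d1',485,119),('A d2',448,23)):
    p=px(s,u,v,.0765); print('before',n,((p[:2]-D)@ex*1000).round(1),((p[:2]-D)@ey*1000).round(1))
E
```

```text
B d1 -35.5 -7.9
B d2 -75.1 62.3
A d1 71.9 -32.9
A d2 35.4 35.9
C d1 -36.0 -102.8
C d2 -75.7 -33.2
A rl 23.6 -33.4
A rr 79.4 -42.9
B rl -83.4 -11.8
C rl -83.0 -108.7
before B d1 -37.2 -7.6
before B d2 -77.3 63.0
before A d1 77.0 -3.2
before A d2 36.8 66.7
```

A seems to have moved about 30 mm back along its track since I set it down, and the spacing of its discs reads slightly short. I'll look from above to check that it's still flat.

Emit:
step_arm:
  targets:
    - {"rot": [0, 0, 0], "linear": [-0.4, -1.4, 2.35], "fingers": -0.05}
    - {"rot": [0, 0, 0], "linear": [-0.4, -1.4, -2.35], "fingers": -0.05}
    - {"rot": [0, 0, 0], "linear": [-0.4, -1.4, -2.35], "fingers": -0.05}
    - {"rot": [0, 0, 0], "linear": [-0.4, -1.4, -2.35], "fingers": -0.05}
    - {"rot": [0, 0, 0], "linear": [-0.4, -1.4, -2.35], "fingers": -0.05}
    - {"rot": [0, 0, 0], "linear": [-0.4, -1.4, -2.35], "fingers": -0.05}
    - {"rot": [0, 0, 0], "linear": [-0.4, -1.4, -2.35], "fingers": -0.05}
    - {"rot": [0, 0, 0], "linear": [-0.4, -1.4, -2.35], "fingers": -0.05}
    - {"rot": [0, 0, 0], "linear": [-0.4, -1.4, -2.35], "fingers": -0.05}
    - {"rot": [0, 0, 0], "linear": [-0.4, -1.4, -2.35], "fingers": -0.05}

```text
time: 38.65
position: [0.7529, -0.3063, 0.3536]
ee_rot: [121.9, 90.0, -153.5]
ft_force: [1.2, 0.3, 0.1]
opening: 0.045
```

```bash
python3 - <<'E'
from h import *
s=load('w13'); print([px(s,u/2.1,20+v/2.1)[2].round(3) for u,v in((231,426),(330,370),(170,180),(240,350))])
s=snap('wrist','w14'); plan([.62,-.22,.3]); C=-np.array(s['R']).T@s['t']; print(C)
b=cv2.imread('pics/w14.png'); cv2.imwrite('pics/w14e.png',cv2.convertScaleAbs(b,alpha=1.5,beta=-90))
E
```

```text
[np.float64(0.114), np.float64(0.113), np.float64(0.114), np.float64(0.113)]
t 38.7 pos [ 0.7535 -0.3122  0.3529] jaw 84.28 q7 89.9 F [-1.0273 -5.2251 -0.4856] open 0.0442 xaxis [-0.0009 -0.0024 -1.    ]
  turn x rad -0.0 then linear cm [ 5.2843 14.2037  7.8569]
[ 0.669  -0.2982  0.4964]
```

View pics/w14e.png

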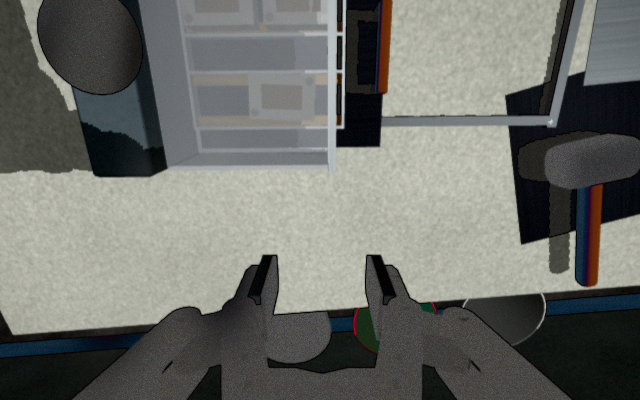

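```bash
python3 - <<'E'
from h import *
b=cv2.imread('pics/w14.png')[0:145,160:360]; b=cv2.resize(b,None,fx=4,fy=4,interpolation=2); cv2.imwrite('pics/w14c.png',cv2.convertScaleAbs(b,alpha=1.8,beta=-130))
E
```

View pics/w14c.png

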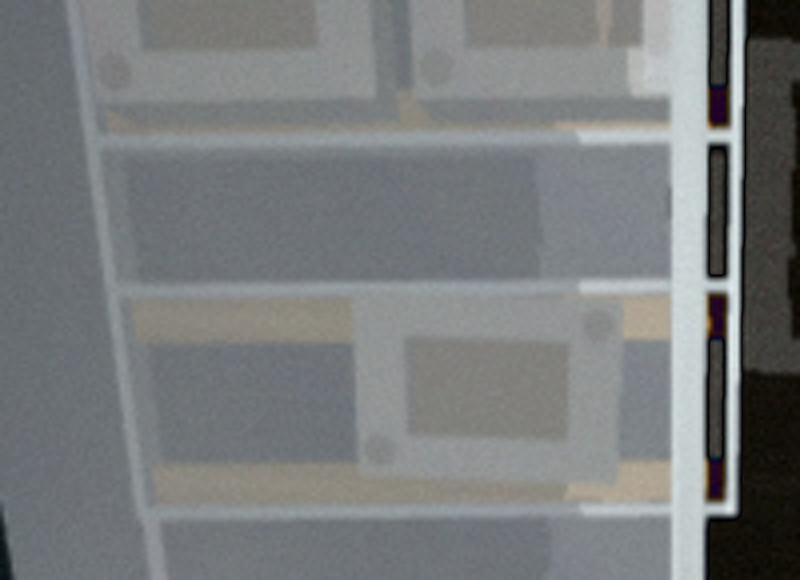

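```bash
python3 - <<'E'
from h import *
a,b=load('w13'),load('w14'); D2=np.array([.6209,-.2195])-.128*ey
def tri(p,q):
    P=[np.c_[s['R'],s['t']] for s in(a,b)]; k=lambda s,u:(np.linalg.inv(s['K'])@[*u,1])[:2]
    X=cv2.triangulatePoints(P[0],P[1],k(a,p),k(b,q)).ravel(); return X[:3]/X[3]
for n,p,q in(('A1',(231,426),(381,450)),('A2',(330,370),(598,325)),('B1',(232,253),(436,68)),('C1',(67,253),(113,70))):
    X=tri((p[0]/2.1,20+p[1]/2.1),(160+q[0]/4,q[1]/4)); print(n,((X[:2]-D2)@ex*1000).round(1),((X[:2]-D2)@ey*1000).round(1),X[2].round(4))
for n,q in(('rl',(355,298)),('rr',(362,472)),('fr',(615,482)),('fl',(620,300))):
    X=px(b,160+q[0]/4,q[1]/4,.0765); print(n,((X[:2]-D2)@ex*1000).round(1),((X[:2]-D2)@ey*1000).round(1))
E
```

```text
A1 72.4 -33.1 0.0761
A2 35.3 38.0 0.0794
B1 -35.4 -7.8 0.0766
C1 -36.1 -103.5 0.0758
rl 27.1 -37.2
rr 79.5 -39.5
fr 83.6 42.8
fl 28.7 45.5
```

The discs triangulate to 0.076–0.079, which can't separate lying flat from leaning on the inner lip. I'll look in under the cover's front edge, where the depth isn't blocked.

Emit:
step_arm:
  targets:
    - {"rot": [0, 0, 0], "linear": [0, 0.15, 2.5], "fingers": -0.05}
    - {"rot": [0, 0, 0], "linear": [1.0, 0.15, 2.5], "fingers": -0.05}
    - {"rot": [0, 0, 0], "linear": [1.6, 0.15, 2.5], "fingers": -0.05}
    - {"rot": [0, 0, 0], "linear": [1.6, 0.15, 2.5], "fingers": -0.05}
    - {"rot": [0, 0, 0], "linear": [1.6, 0.15, 2.5], "fingers": -0.05}
    - {"rot": [0, 0, 0], "linear": [1.7, 0.15, 2.5], "fingers": -0.05}
    - {"rot": [0, 0, 0], "linear": [1.7, 0.15, 2.5], "fingers": -0.05}
    - {"rot": [0, 0, 0], "linear": [1.7, 0.15, 2.5], "fingers": -0.05}
    - {"rot": [0, 0, 0], "linear": [1.6, 0.15, 2.5], "fingers": -0.05}
    - {"rot": [0, 0, 0], "linear": [1.0, 0.15, 2.2], "fingers": -0.05}

```text
time: 39.53
position: [0.7604, -0.0558, 0.2166]
ee_rot: [96.5, 89.9, -178.9]
ft_force: [0.6, 0.0, -0.3]
opening: 0.0446
```

Emit:
step_arm:
  targets:
    - {"rot": [0, 0, 0], "linear": [0, 0, 0], "fingers": -0.05}
    - {"rot": [0, 0, 0], "linear": [0, 0, 0], "fingers": -0.05}
    - {"rot": [0, 0, 0], "linear": [0, 0, 0], "fingers": -0.05}
    - {"rot": [0, 0, 0], "linear": [0, 0, 0], "fingers": -0.05}
    - {"rot": [0, 0, 0], "linear": [0, 0, 0], "fingers": -0.05}
    - {"rot": [0, 0, 0], "linear": [0, 0, 0], "fingers": -0.05}
    - {"rot": [0, 0, 0], "linear": [0, 0, 0], "fingers": -0.05}
    - {"rot": [0, 0, 0], "linear": [0, 0, 0], "fingers": -0.05}
    - {"rot": [0, 0, 0], "linear": [0, 0, 0], "fingers": -0.05}
    - {"rot": [0, 0, 0], "linear": [0, 0, 0], "fingers": -0.05}

```text
time: 40.37
position: [0.7612, -0.0557, 0.2189]
ee_rot: [-41.9, 90.0, 42.8]
ft_force: [0.1, -0.3, 0.4]
opening: 0.0448
```

```bash
python3 - <<'E'
from h import *
s=snap('wrist','w15'); plan([.62,-.22,.3]); print(-np.array(s['R']).T@s['t'])
D2=np.array([.6209,-.2195])-.128*ey
st=s; H,W=s['z_map'].shape; uu,vv=np.meshgrid(range(W),range(H)); K=st['K']
X=(np.stack([(uu-K[0,2])/K[0,0],(vv-K[1,2])/K[1,1],np.ones((H,W))],-1)*st['z_map'][...,None]-st['t'])@np.array(st['R'])
x=(X[...,:2]-D2)@ex*1000; yy=(X[...,:2]-D2)@ey*1000; z=X[...,2]*1000
for lo in range(-100,100,6):
    m=(x>=lo)&(x<lo+6)&(z<84)&(z>20)&(yy<75)&(yy>0); 
    f=m&(z>52)
    if m.sum(): print(lo,m.sum(),'ymin',yy[m].min().round(1),'solid>52:',f.sum(), (z[f].max().round(1),np.percentile(z[f],90).round(1),np.median(yy[f]).round(1)) if f.sum() else '')
b=s['color'][:,:160,::-1]; ys,xs=np.where((x[:,:160]>0)&(x[:,:160]<100)&(yy[:,:160]<140)&(yy[:,:160]>0)); print(ys.min(),ys.max(),xs.min(),xs.max())
b=b[max(ys.min()-10,0):ys.max()+10]; cv2.imwrite('pics/w15c.png',cv2.resize(b,None,fx=3.5,fy=3.5,interpolation=2)[:600,:800])
E
```

```text
t 40.42 pos [ 0.7612 -0.0557  0.2189] jaw 84.68 q7 67.8 F [-1.5008  0.4695 -0.2799] open 0.0446 xaxis [ 0.0001  0.     -1.    ]
  turn x rad -0.0 then linear cm [ -8.1127  12.5372 -17.6707]
[ 0.6772 -0.048   0.3617]
-46 41 ymin 61.7 solid>52: 0 
-40 168 ymin 67.4 solid>52: 72 (np.float64(70.8), np.float64(66.4), np.float64(69.0))
-34 489 ymin 40.2 solid>52: 379 (np.float64(78.3), np.float64(77.1), np.float64(67.9))
-28 811 ymin 12.5 solid>52: 346 (np.float64(77.7), np.float64(75.2), np.float64(54.7))
-22 812 ymin 0.5 solid>52: 6 (np.float64(52.4), np.float64(52.3), np.float64(53.3))
-16 488 ymin 0.0 solid>52: 0 
-10 471 ymin 0.2 solid>52: 0 
-4 473 ymin 0.0 solid>52: 0 
2 455 ymin 0.0 solid>52: 0 
8 467 ymin 0.4 solid>52: 0 
14 393 ymin 0.1 solid>52: 0 
20 421 ymin 8.1 solid>52: 2 (np.float64(52.4), np.float64(52.4), np.float64(48.1))
26 417 ymin 12.7 solid>52: 130 (np.float64(78.0), np.float64(76.5), np.float64(45.1))
32 475 ymin 40.6 solid>52: 216 (np.float64(78.2), np.float64(76.6), np.float64(44.9))
38 432 ymin 36.0 solid>52: 190 (np.float64(78.5), np.float64(76.5), np.float64(44.7))
44 428 ymin 36.2 solid>52: 187 (np.float64(77.7), np.float64(76.3), np.float64(44.3))
50 420 ymin 35.7 solid>52: 183 (np.float64(77.4), np.float64(76.2), np.float64(44.1))
56 418 ymin 34.8 solid>52: 179 (np.float64(77.0), np.float64(76.2), np.float64(43.9))
62 409 ymin 35.8 solid>52: 173 (np.float64(77.7), np.float64(76.2), np.float64(43.5))
68 403 ymin 34.6 solid>52: 164 (np.float64(77.5), np.float64(76.0), np.float64(43.2))
74 422 ymin 34.6 solid>52: 159 (np.float64(77.6), np.float64(75.9), np.float64(43.0))
80 335 ymin 39.0 solid>52: 115 (np.float64(77.8), np.float64(75.8), np.float64(42.8))
86 328 ymin 8.0 solid>52: 0 
92 360 ymin 8.5 solid>52: 2 (np.float64(52.3), np.float64(52.3), np.float64(61.2))
98 263 ymin 0.1 solid>52: 0 
39 175 0 159
```

A's top reads 75.8–76.6 mm right across its width, the same as before, so it lies flat on the battens. The carriage is home and the arm is clear, so I'm handing in.

```bash
python3 -c "
from h import *
print(arm.close_job())"
```

```text
the job is handed in; nothing more can be done
None
```

All three white mould halves are in the dryer, hollow side up on the battens, and the carriage is pushed home. I've handed the job in; no verdict was given. The catch was already off, so I never touched the knob. Two moulds lie end to end in the near track and one in the far track. I left the purple and red look-alikes alone, and the mallet, bars and bucket were never touched.

**Last checks:**
- **Carriage:** the handle is back within 1 mm of where it started, and the push force rose at the home stop.
- **Moulds before the push:** all three tops read about 76 mm, level on the battens.
- **Clearance:** the gripper was open and clear of everything when I handed in.

**What disagreed:** after the push, the far-track mould had moved about 30 mm back along its track and turned 2–3°. One two-view measurement put one of its corners at 79 mm, which hinted at a tilt. A depth reading under the cover's front edge gave 76 mm across its full width, between the lips, so I took it as flat. The other two moulds had not moved, but under the cover I could only check them by triangulating one disc on each (76–77 mm).

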